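# Weigh a pair of ash cheeses on the spring balance

## Robot

A 7-joint arm with a two-finger parallel gripper is mounted at the origin on the work surface. World frame = base frame: x ahead of the robot, y to its left, z up, the work surface at z = 0. Lengths are in m, angles in degrees, forces in N, time in s.
With the tool pointing down it reaches from about 0.35 to 0.9 m from the base axis. Payload 8.1 kg.
Tool frame: the origin (TCP) lies midway between the tips of the shut fingers; the grasp point (between the pads) lies 19 mm behind it (manip.hold_point_z is the distance from the TCP to the grasp point, in m); z points along the fingers, x is the direction in which the jaws open and shut, and the axes are right-handed (so a half turn about z gives the same grasp; the last joint's range is limited). The gripper opens to 92 mm and grips with 3 to 60 N. Pads are 19 mm wide; open, the fingers measure 130 mm over their backs; the gripper's body (75 mm by 190 mm) begins 47 mm behind the grasp point.
Start: joints at [-71.482, 24.895, 1.432, 90.138, -0.665, 64.973, -4.303], TCP at [0.258, 0.569, 0.227] pointing down, gripper open.
Joint ranges: [-149.89, 149.89], [-25.12, 119.58], [-72.63, 75.52], [4.76, 147.25], [-75.54, 255.54], [6.69, 114.76], [-157.13, 157.13]. Speed limits (degrees/s): [127.2, 127.2, 172.46, 172.46, 180, 180, 180].

## Interface

Orientations are given as [roll, pitch, yaw] about the fixed x, y, z axes, in that order (R = Rz(yaw) Ry(pitch) Rx(roll)).
In Python, from bench import manip, vision gives the robot as it stands.
- The arm moves only by the tool play_rows, never from a script. Its argument "commands" is a list of rows, each an object of numbers: "dx", "dy", "dz": the shift along the world's x, y, z in m; "rx", "ry", "rz": the turn, a rotation vector about the world's x, y, z in degrees; "gripper": the finger opening in m, from 0 to 0.0918. A call has 1 to 10 rows; each row is the pose to reach, as a shift and turn from the pose commanded when the call began; what a row does not reach only later rows make up. A row lasts 1/10 s, in which the tool goes at most 50 mm and 8.59 degrees, less where a joint would pass 70% of its speed; a pose out of reach is approached as far as the arm can. A call with a gripper value outside its range is refused whole. The fingers move at their own pace and stop on an object; "squeeze" is the grip in N (left out, the last holds). Time passes only in rows, so rows that repeat a pose let the fingers close. It gives the time, the measured TCP pose, the force and the opening at its end, in the units of the state.
- manip.observe(): the state, without advancing time (a new reading comes with each control period).
- vision.capture(name): name is "side" or "top" or "wrist"; returns a dict with "img" (384x512x3 uint8, red, green, blue), "range_z" (384x512 float32, m along the optical axis (not along the pixel's ray), 0 where there is no reading), "camera_matrix" (3x3 intrinsics, pixels), "distortion" ([k1, k2, p1, p2, k3] as OpenCV has them; the pictures are not rectified), "rvec" (rotation vector, rad) and "tvec" (3), from world to camera coordinates, as OpenCV has them. Camera axes: x right, y down, z forward; pixel columns grow to the right and rows downward; lengths in m; the calibration is good to about 2 mm. A picture is of the moment at which its call begins.
- manip.job_done(): hands the job in, once; it reports no verdict.
The state is a dict: "time_s": time; "qpos": joint angles; "joint_vel": joint speeds; "effort": joint torques, N m; "eef_pos": TCP position; "ee_rot": TCP orientation; "wrist_force": force on the tool from outside, world axes, zero at the start; "moment": the same for the moment, N m; "width": finger opening in m.
Only numpy, scipy, OpenCV 4.12 (cv2) and the standard library are available. Lean on these libraries where they do the work, as an engineer would, in place of code of your own. Each camera call takes 0.05 s, during which the arm holds its last target.

## Task

Set the loose dark ash-coated cheese from the tray upright in the empty ring of the wire carrier, then lift the carrier by its blue grip and hang its bar in both hooks of the spring balance. Keep hold while the arm sinks under the weight and let go only once it has settled, so that the carrier hangs level and still with both cheeses in place. Handle the cheese and the arm gently, without dropping or bouncing them, and leave the pale cheeses, the trier and the steel cup where they are.

Things in the scene. Friction and masses are not known exactly. Their poses are not given: they have to be found in the camera images.
- ash_cheese: dark grey ash-coated soft cheese on the white tray, the one to load: an upright cylinder 64 mm across and 50 mm high, about 170 g; origin at the centre of its underside, z up
- ash_cheese_b: the like dark cheese that already stands in the carrier's other ring; same size and weight, origin at the centre of its underside
- pale_cheese1: pale cheese on the tray, to be left alone; 64 mm across, 50 mm high, origin at the centre of its underside
- pale_cheese2: pale cheese on the tray, as pale_cheese1
- pale_cheese3: pale cheese on the tray, as pale_cheese1
- tray: fixed white plastic tray, 250 x 250 mm, origin under its centre, sides along x and y; its floor is 20 mm and its rim 28 mm above the bench. The four cheeses stand on it in a 2 x 2 grid, 110 mm apart
- carrier: loose steel wire carrier, 300 g empty, standing on the bench, origin at the centre of its underside. Floor 220 (x) by 100 mm (y), 5 mm thick; low retaining rings for a cheese at x = -70 and +70 mm, 74 mm inner diameter, tops 13 mm above the underside. An upright bail (8 mm wires at y = -62.5 and +62.5 mm) stands across the middle at x = 0 and carries a level bar along y
- carrier_bar (a point): middle of the carrier's bar, 145 mm above its underside: steel, 10 mm thick, along the carrier's y, free over 117 mm between the uprights; its middle 50 mm wear a blue grip sleeve 12 mm thick. Axes as the carrier
- ring_empty (a point): centre of the empty ring's floor (carrier x = -70 mm), where the underside of the cheese belongs
- ring_full (a point): centre of the other ring's floor (carrier x = +70 mm), where ash_cheese_b stands
- balance: fixed spring balance: blue base, steel post 300 mm high; origin on the bench straight below fork_seat, the post 288 mm from it along +x. Two parallel links reach from the post towards -x and carry a two-pronged hook fork that stays upright as it sinks. The fork's crossbar lies 75 mm behind fork_seat (+x); the fork is open to -x, so the carrier's bail comes in from there, above the hook tips
- fork_seat (a point): where the middle of the hung bar comes to lie: midway between the two hooks, 260 mm above the bench when empty; sinks with the arm. Axes as the balance: hooks (8 mm wire) at y = -40 and +40 mm, their V seats open upward and take the bar along y; red hook tips 27 mm out on the -x side, tops 22 mm above this point. Free for fingers between the hooks
- balance_fork (a joint): joint between links and fork, which reads the angle (rad) the arm has sunk: 0 at the upper stop, when empty; 0.45 at the lower stop. Links 200 mm long, so the hook sinks about 200 mm per rad. The hook begins to sink under about 0.8 N, then by about 1 mm per 0.11 N; the loaded carrier (5.8 to 7 N) sinks it to 0.23 to 0.30 rad; damped, it settles in about a second
- trier: cheese trier lying on the bench, to be left alone: wooden handle 130 mm long and 20 mm thick, a 150 mm steel spike square to its middle; origin under the middle of the handle, spike along +y
- cup: steel cup 72 mm across and 80 mm high, on the bench, to be left alone; origin at the centre of its underside
Mind the look-alikes: they are no part of the job. What is shaped like the ash_cheese but orange or turquoise is not meant.

How it is judged:
By the outcome, as a careful person would: the job done as asked, in the order asked, and still so for the second after the job is handed in, with the robot touching nothing.
It also fails if it takes over 70 s, if anything falls off the work surface, if the arm or the gripper's body presses on something with over 40 N, if the wrist force passes 120 N, or if a joint passes its speed limit or range.

## Working session

There is one attempt and no reset: what is moved stays moved. The work goes in short steps, Python scripts to look and compute and a tool call to move; the robot and the scene stay as the last step left them, time stands still between calls to the robot, and variables do not carry over. Pictures are saved under pics/ and viewed, and the job is handed in when it is done.

Besides the shell and the picture viewer there is one more tool, called after "Call:" as name([rows], argument=value, ...), one row to a line, values as JSON. play_rows: Moves the arm, as the interface text tells. Its arguments: {"type":"object","properties":{"commands":{"type":"array","items":{"type":"object","properties":{"dx":{"type":"number"},"dy":{"type":"number"},"dz":{"type":"number"},"rx":{"type":"number"},"ry":{"type":"number"},"rz":{"type":"number"},"gripper":{"type":"number"}}}},"squeeze":{"type":"number"}},"required":["commands"]}

```bash
mkdir -p pics
cat > h.py <<'E'
import numpy as np, cv2
from bench import manip, vision
def cap(n,save=None):
    c=vision.capture(n)
    if save: cv2.imwrite(f'pics/{save}.png',c['img'][:,:,::-1])
    return c
def unproj(c,uv,depth=None):
    uv=np.array(uv,float).reshape(-1,2); K=c['camera_matrix']
    n=cv2.undistortPoints(uv.reshape(-1,1,2),K,np.array(c['distortion'])).reshape(-1,2)
    if depth is None: depth=np.array([c['range_z'][int(round(v)),int(round(u))] for u,v in uv])
    p=np.c_[n,np.ones(len(n))]*np.reshape(depth,(-1,1))
    R=cv2.Rodrigues(np.array(c['rvec']))[0]
    return (p-np.ravel(c['tvec']))@R
def plane(c,uv,z):
    a=unproj(c,uv,np.ones(len(uv)));R=cv2.Rodrigues(np.array(c['rvec']))[0];o=-R.T@np.ravel(c['tvec'])
    d=a-o; return o+d*((z-o[2])/d[:,2])[:,None]
def proj(c,P):
    return cv2.projectPoints(np.array(P,float).reshape(-1,1,3),np.array(c['rvec']),np.array(c['tvec']),c['camera_matrix'],np.array(c['distortion']))[0].reshape(-1,2)
def cloud(c):
    h,w=c['range_z'].shape; v,u=np.mgrid[:h,:w]; uv=np.c_[u.ravel(),v.ravel()]
    return unproj(c,uv,c['range_z'].ravel()).reshape(h,w,3)
E
python3 - <<'E'
from h import *
import pickle
for n in ['side','top','wrist']:
    c=cap(n,n+'0'); pickle.dump(c,open(n+'0.pkl','wb'))
    R=cv2.Rodrigues(np.array(c['rvec']))[0]; print(n,-R.T@np.ravel(c['tvec']),R[2])
print(manip.observe(), manip.hold_point_z)
E
```

```text
side [ 0.42549379 -1.13365111  1.12645466] [ 0.07375416  0.77413774 -0.62870587]
top [0.38231272 0.00612624 1.20507079] [ 0.16111163  0.03122459 -0.98644213]
wrist [0.19122664 0.59815419 0.38378535] [ 0.24581359 -0.11217836 -0.96280408]
{'time_s': 0.15, 'qpos': array([-71.47936575,  24.92737722,   1.43141748,  90.17529445,
        -0.66605748,  64.97442132,  -4.30275458]), 'joint_vel': array([-0.01210868,  0.014053  , -0.04862998, -0.24617029, -0.02849098,
       -0.00960742, -0.0239022 ]), 'effort': array([ 1.40755521e-03, -6.68254352e+01,  9.85457450e-01, -3.14696825e+01,
       -6.06817310e-02,  3.93968972e-02,  1.75830432e-04]), 'eef_pos': array([0.25806429, 0.56881666, 0.22613668]), 'ee_rot': array([1.79994780e+02, 6.85732629e-02, 6.55959973e+01]), 'wrist_force': array([ 0.79325343, -0.19253169, -0.37268292]), 'moment': array([-0.07575013, -0.01985686,  0.02294326]), 'width': 0.09191624406903565} 0.0188
```

View pics/side0.png

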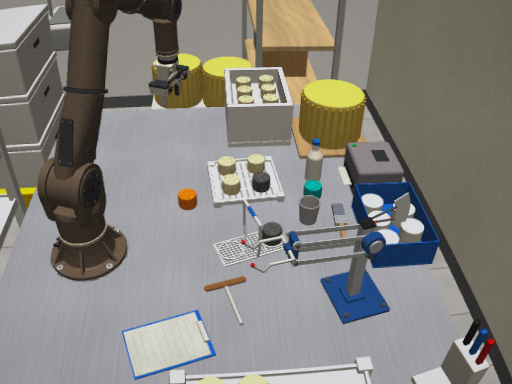

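View pics/top0.png

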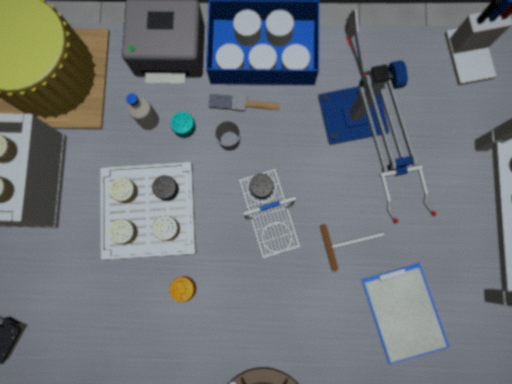

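View pics/wrist0.png

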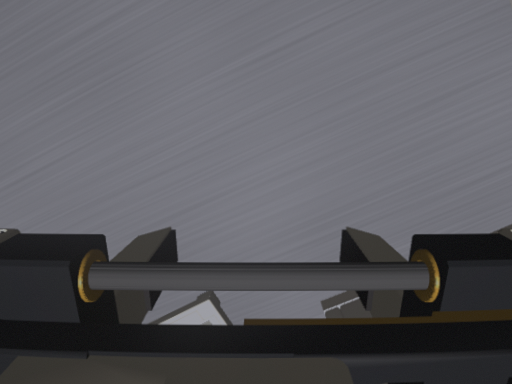

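Run:
```python
from h import *
import pickle
c=pickle.load(open('top0.pkl','rb')); im=c['img'][:,:,::-1]
cv2.imwrite('pics/a.png',cv2.resize(im[150:265,90:305],None,fx=3.7,fy=3.7,interpolation=cv2.INTER_CUBIC))
cv2.imwrite('pics/b.png',cv2.resize(im[50:230,310:450],None,fx=3.3,fy=3.3,interpolation=cv2.INTER_CUBIC))
s=pickle.load(open('side0.pkl','rb')); im=s['img'][:,:,::-1]
cv2.imwrite('pics/c.png',cv2.resize(im[150:280,200:400],None,fx=4,fy=4,interpolation=cv2.INTER_CUBIC))
```

```text
(no output)
```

View pics/a.png

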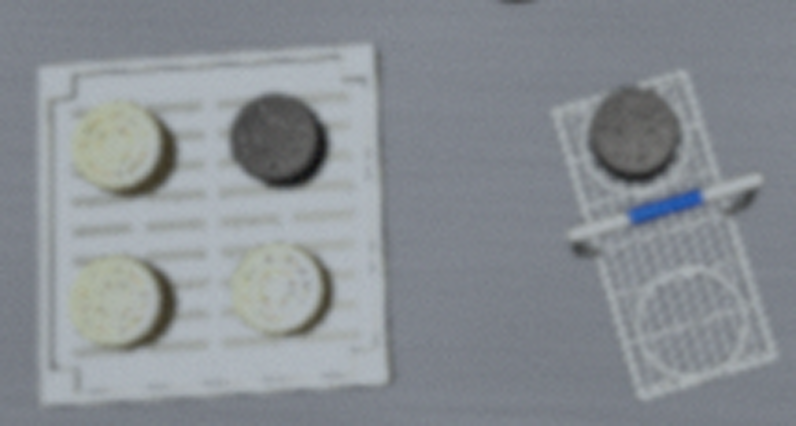

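View pics/b.png

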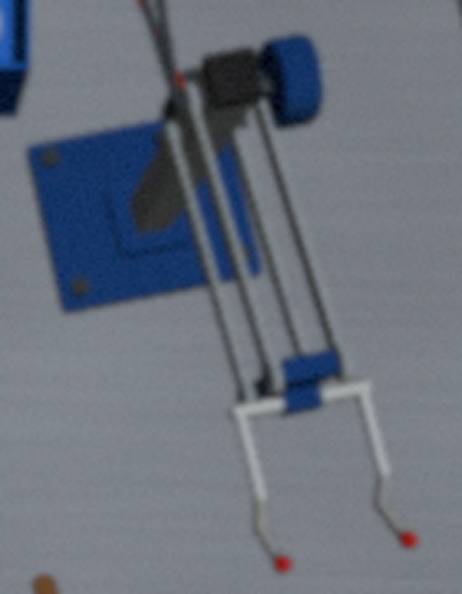

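View pics/c.png

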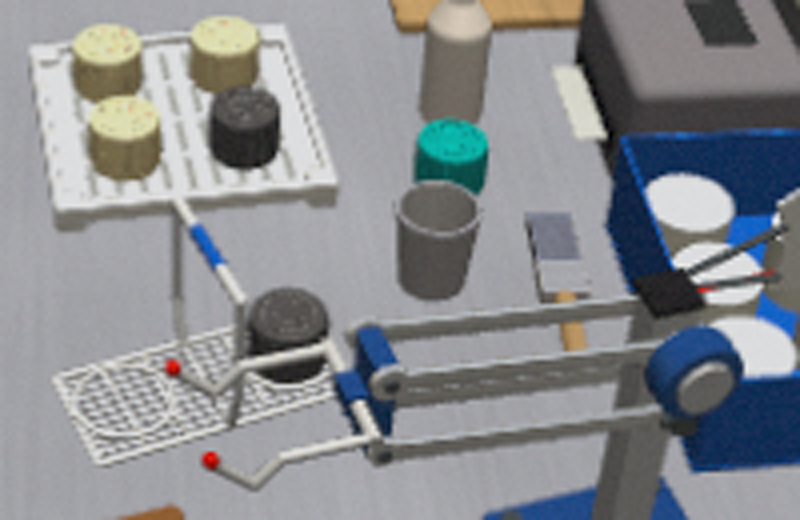

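Run:
```python
from h import *
import pickle
np.set_printoptions(precision=4,suppress=True)
c=pickle.load(open('top0.pkl','rb'));s=pickle.load(open('side0.pkl','rb'))
A=lambda l:(np.array(l,float)+.5)/3.7-.5+[90,150]
B=lambda l:(np.array(l,float)+.5)/3.3-.5+[310,50]
C=lambda l:(np.array(l,float)+.5)/4-.5+[200,150]
print('cheese',plane(c,A([(273,137)]),.07),unproj(c,A([(273,137)])))
print('pales',plane(c,A([(118,146),(118,300),(277,288)]),.07))
print('tray corners',plane(c,A([(40,66),(378,45),(388,383),(42,403)]),.028))
print('bar ends/grip',plane(c,A([(570,237),(762,181),(632,216),(702,198)]),.145),unproj(c,A([(667,207)])))
print('ring',plane(c,A([(691,321)]),.013),'full',plane(c,A([(634,132)]),.055))
k=plane(c,A([(554,110),(688,71),(776,355),(644,398)]),.005);print('corn',k,k.mean(0))
print('tips',plane(c,B([(283,564),(409,540)]),.28),unproj(c,B([(283,564),(409,540)])))
print('xbar',plane(c,B([(240,410),(366,386)]),.26),unproj(c,B([(240,410),(366,386),(262,500),(382,475)])))
print('side tips',plane(s,C([(172,368),(210,460)]),.279),unproj(s,C([(172,368),(210,460)])))
print('side grip',plane(s,C([(193,227),(220,266)]),.145), 'cheese',plane(s,C([(245,103)]),.07))
cl=cloud(c)
for nm,cc in (('top',c),('side',s)):
    cl=cloud(cc)
    im=cc['img'].astype(int);m=(cc['range_z']>0)
    # dark cheese tops
    for nme,ctr,z in (('ash',(0.57,.13),.07),):
        pass
    red=m&(im[...,0]>150)&(im[...,1]<60)&(im[...,2]<60)
    n,l=cv2.connectedComponents(red.astype(np.uint8))
    for i in range(1,n):
        if (l==i).sum()>2: print(nm,'red',(l==i).sum(),np.median(cl[l==i],0),np.argwhere(l==i).mean(0)[::-1])
```

```text
cheese [[0.5763 0.2704 0.07  ]] [[0.5763 0.2703 0.0703]]
pales [[0.568  0.3798 0.07  ]
 [0.4594 0.3721 0.07  ]
 [0.4698 0.2618 0.07  ]]
tray corners [[0.6337 0.4555 0.028 ]
 [0.6538 0.2061 0.028 ]
 [0.4069 0.188  0.028 ]
 [0.388  0.4347 0.028 ]]
bar ends/grip [[ 0.5009  0.0552  0.145 ]
 [ 0.54   -0.0691  0.145 ]
 [ 0.5154  0.0152  0.145 ]
 [ 0.5281 -0.0302  0.145 ]] [[ 0.521  -0.0074  0.1511]]
ring [[ 0.4563 -0.0278  0.013 ]] full [[0.587  0.0156 0.055 ]]
corn [[ 0.6116  0.076   0.005 ]
 [ 0.6429 -0.0234  0.005 ]
 [ 0.4335 -0.0899  0.005 ]
 [ 0.4006  0.0052  0.005 ]] [ 0.5222 -0.008   0.005 ]
tips [[ 0.4777 -0.2653  0.28  ]
 [ 0.4944 -0.3432  0.28  ]] [[ 0.4775 -0.2647  0.2821]
 [ 0.4943 -0.3427  0.2815]]
xbar [[ 0.58   -0.2466  0.26  ]
 [ 0.5972 -0.3278  0.26  ]] [[ 0.5778 -0.2439  0.2702]
 [ 0.5947 -0.3239  0.2711]
 [ 0.5195 -0.2564  0.2697]
 [ 0.5372 -0.3325  0.2688]]
side tips [[ 0.478  -0.2686  0.279 ]
 [ 0.4951 -0.3461  0.279 ]] [[ 0.4778 -0.2715  0.2819]
 [ 0.4949 -0.3486  0.2817]]
side grip [[ 0.5118  0.0203  0.145 ]
 [ 0.5287 -0.0258  0.145 ]] cheese [[0.5764 0.2752 0.07  ]]
side red 8 [ 0.4788 -0.2684  0.2804] [242.875 241.125]
side red 8 [ 0.495  -0.3467  0.2807] [252.125 264.125]
side red 24 [ 1.0135 -0.5839  0.2301] [490.6667 341.0417]
```

Run:
```python
from h import *
import pickle
np.set_printoptions(precision=3,suppress=True)
th=np.radians(12.4);x=np.array([np.cos(th),np.sin(th),0]);y=np.array([-np.sin(th),np.cos(th),0]);o=np.array([.5126,-.300,.26])
for n in ('top','side'):
    c=pickle.load(open(n+'0.pkl','rb'));cl=cloud(c)-o
    P=np.stack([cl@x,cl@y,cl[...,2]],-1)
    for a in np.arange(-.04,.32,.02):
        m=(c['range_z']>0)&(P[...,0]>a)&(P[...,0]<a+.02)&(abs(P[...,1])<.06)&(P[...,2]>-.2)
        if m.any(): print(n,round(a,2),m.sum(),'z',P[m][:,2].min(),P[m][:,2].max(),'y',P[m][:,1].min(),P[m][:,1].max())
```

```text
top -0.04 53 z 0.008730038420701858 0.023417319902738154 y -0.04116962208635815 0.04552667766099818
top -0.02 75 z -0.010578100364922627 0.016474938277210527 y -0.042328075074023225 0.04459008689745422
top 0.0 84 z -0.014517512865014931 0.010916094500732998 y -0.04194731865388996 0.04419450425361685
top 0.02 72 z 0.004815414195981582 0.01256835059267708 y -0.04276832021702045 0.04496004999072192
top 0.04 77 z 0.003384951350137666 0.012309249242008213 y -0.04335770614857737 0.043597053923799735
top 0.06 271 z -0.003940896389231341 0.036553756359119005 y -0.04391695993577862 0.04503959715713811
top 0.08 327 z -0.03403932299905202 0.04458105252655897 y -0.024245607557260494 0.027878518889850677
top 0.1 132 z -0.04063241711714932 0.03973031674278199 y -0.024692507355890646 0.025301396161882372
top 0.12 147 z -0.04468402644107769 0.03666459883106099 y -0.023726740450062775 0.02486811536290455
top 0.14 145 z -0.044810053992154264 0.03355759311319667 y -0.025058338481680528 0.025537155727998365
top 0.16 143 z -0.050133361267977294 0.030732533968439835 y -0.02472244872363528 0.02548916071408
[... 1829 characters left out ...]
8 139 z -0.05197017678494914 0.02675494070759038 y -0.026542455070407023 0.024101055125816704
side 0.2 140 z -0.05199008083862272 0.025240973497854535 y -0.02921022798032344 0.025782047185881646
side 0.22 135 z -0.057003770594693304 0.02532097926003274 y -0.028713251528683155 0.024382048984450764
side 0.24 152 z -0.06016869287141352 0.021253793857189895 y -0.05672719661301989 0.024467038272771507
side 0.26 702 z -0.1996049900219082 0.03988814752435993 y -0.059786942625742495 0.023951134457068275
side 0.28 438 z -0.19992805116954232 0.03923080591857131 y -0.05998876085109467 0.027496022499758455
side 0.3 158 z -0.19940271883912566 0.039668944709588316 y -0.0598256813304067 0.01858594690686826
```

Call:
play_rows([
  {"dx": 0.03,"dy": -0.03,"gripper": 0.0918},
  {"dx": 0.064,"dy": -0.06},
  {"dx": 0.096,"dy": -0.09},
  {"dx": 0.128,"dy": -0.12},
  {"dx": 0.16,"dy": -0.15},
  {"dx": 0.192,"dy": -0.18},
  {"dx": 0.224,"dy": -0.21},
  {"dx": 0.256,"dy": -0.24},
  {"dx": 0.288,"dy": -0.27,"rz": -5},
  {"dx": 0.318,"dy": -0.298,"rz": -5},
])

```text
invalid input at $.commands[0]: expected keys dx, dy, dz, rx, ry, rz, gripper
```

Call:
play_rows([
  {"dx": 0.064,"dy": -0.06,"dz": 0,"rx": 0,"ry": 0,"rz": 0,"gripper": 0.0918},
  {"dx": 0.096,"dy": -0.09,"dz": 0,"rx": 0,"ry": 0,"rz": 0,"gripper": 0.0918},
  {"dx": 0.128,"dy": -0.12,"dz": 0,"rx": 0,"ry": 0,"rz": -2,"gripper": 0.0918},
  {"dx": 0.16,"dy": -0.15,"dz": 0,"rx": 0,"ry": 0,"rz": -5,"gripper": 0.0918},
  {"dx": 0.192,"dy": -0.18,"dz": 0,"rx": 0,"ry": 0,"rz": -5,"gripper": 0.0918},
  {"dx": 0.224,"dy": -0.21,"dz": 0,"rx": 0,"ry": 0,"rz": -5,"gripper": 0.0918},
  {"dx": 0.256,"dy": -0.24,"dz": 0,"rx": 0,"ry": 0,"rz": -5,"gripper": 0.0918},
  {"dx": 0.288,"dy": -0.27,"dz": 0,"rx": 0,"ry": 0,"rz": -5,"gripper": 0.0918},
  {"dx": 0.318,"dy": -0.298,"dz": 0,"rx": 0,"ry": 0,"rz": -5,"gripper": 0.0918},
  {"dx": 0.318,"dy": -0.298,"dz": -0.04,"rx": 0,"ry": 0,"rz": -5,"gripper": 0.0918},
])

```text
time_s: 1.15
eef_pos: [0.5843, 0.2654, 0.1911]
ee_rot: [179.5, -0.4, 60.1]
wrist_force: [0.3, 1.0, -0.6]
width: 0.0917
```

Run:
```python
from h import *
o=manip.observe();print(o['eef_pos'],o['ee_rot'],o['qpos'])
c=cap('wrist','w1')
o=manip.observe();print(o['eef_pos'],o['ee_rot'])
```

```text
[0.58425093 0.26543428 0.19105594] [179.47159153  -0.3689437   60.06629931] [-35.49318534  27.75282538   9.13191322  91.32721623  -4.5791285
  60.70103017  34.86929159]
[0.57714608 0.26653168 0.18107482] [-179.9876585     0.24945865   60.25715147]
```

View pics/w1.png

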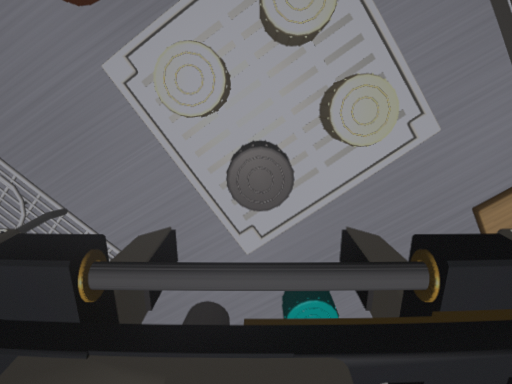

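Call:
play_rows([
  {"dx": -0.0002,"dy": 0,"dz": -0.02,"rx": 0,"ry": 0,"rz": 0,"gripper": 0.0918},
  {"dx": 0,"dy": 0,"dz": -0.04,"rx": 0,"ry": 0,"rz": 0,"gripper": 0.0918},
  {"dx": 0,"dy": 0,"dz": -0.05,"rx": 0,"ry": 0,"rz": 0,"gripper": 0.0918},
  {"dx": 0,"dy": 0,"dz": -0.05,"rx": 0,"ry": 0,"rz": 0,"gripper": 0.0918},
  {"dx": 0,"dy": 0,"dz": -0.05,"rx": 0,"ry": 0,"rz": 0,"gripper": 0.0918},
])

```text
time_s: 1.7
eef_pos: [0.5762, 0.2717, 0.1374]
ee_rot: [180.0, -0.0, 60.6]
wrist_force: [-0.7, -0.2, -0.2]
width: 0.0918
```

Run:
```python
from h import *
c=cap('wrist','w2')
o=manip.observe();print(o['eef_pos'],o['ee_rot'])
cl=cloud(c);m=(cl[...,2]>.064)&(cl[...,2]<.076)&(c['img'].max(2)<110)&(c['range_z']>0)&(np.hypot(cl[...,0]-.576,cl[...,1]-.271)<.05)
P=cl[m];(cx,cy),r=cv2.minEnclosingCircle(P[:,:2].astype(np.float32));print(m.sum(),cx,cy,r,P.mean(0))
```

```text
[0.57657135 0.27168716 0.13779858] [ 1.79965649e+02 -6.46645952e-02  6.06179268e+01]
4912 0.5768849849700928 0.2711540460586548 0.03250263258814812 [0.57523646 0.27216039 0.06956288]
```

View pics/w2.png

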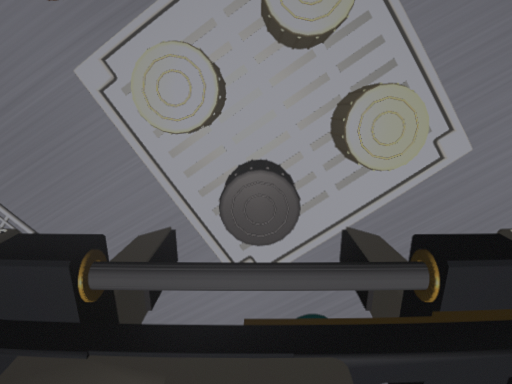

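Call:
play_rows([
  {"dx": 0,"dy": 0,"dz": -0.03,"rx": 0,"ry": 0,"rz": 0,"gripper": 0.0918},
  {"dx": 0,"dy": 0,"dz": -0.06,"rx": 0,"ry": 0,"rz": 0,"gripper": 0.0918},
  {"dx": 0,"dy": 0,"dz": -0.08,"rx": 0,"ry": 0,"rz": 0,"gripper": 0.0918},
  {"dx": 0,"dy": 0,"dz": -0.095,"rx": 0,"ry": 0,"rz": 0,"gripper": 0.0918},
  {"dx": 0,"dy": 0,"dz": -0.101,"rx": 0,"ry": 0,"rz": 0,"gripper": 0.085},
  {"dx": 0,"dy": 0,"dz": -0.101,"rx": 0,"ry": 0,"rz": 0,"gripper": 0.078},
  {"dx": 0,"dy": 0,"dz": -0.101,"rx": 0,"ry": 0,"rz": 0,"gripper": 0.073},
  {"dx": 0,"dy": 0,"dz": -0.101,"rx": 0,"ry": 0,"rz": 0,"gripper": 0.068},
  {"dx": 0,"dy": 0,"dz": -0.101,"rx": 0,"ry": 0,"rz": 0,"gripper": 0.064},
  {"dx": 0,"dy": 0,"dz": -0.101,"rx": 0,"ry": 0,"rz": 0,"gripper": 0.055},
], squeeze=8)

```text
time_s: 2.75
eef_pos: [0.5767, 0.2716, 0.0366]
ee_rot: [180.0, -0.1, 60.6]
wrist_force: [0.7, -0.2, 3.9]
width: 0.0631
```

Call:
play_rows([
  {"dx": 0,"dy": 0,"dz": 0,"rx": 0,"ry": 0,"rz": 0,"gripper": 0.055},
  {"dx": 0,"dy": 0,"dz": 0,"rx": 0,"ry": 0,"rz": 0,"gripper": 0.055},
  {"dx": 0,"dy": 0,"dz": 0.005,"rx": 0,"ry": 0,"rz": 0,"gripper": 0.055},
  {"dx": 0,"dy": 0,"dz": 0.02,"rx": 0,"ry": 0,"rz": 0,"gripper": 0.055},
  {"dx": 0,"dy": 0,"dz": 0.04,"rx": 0,"ry": 0,"rz": 0,"gripper": 0.055},
  {"dx": 0,"dy": 0,"dz": 0.06,"rx": 0,"ry": 0,"rz": 0,"gripper": 0.055},
  {"dx": 0,"dy": 0,"dz": 0.08,"rx": 0,"ry": 0,"rz": 0,"gripper": 0.055},
  {"dx": 0,"dy": 0,"dz": 0.1,"rx": 0,"ry": 0,"rz": 0,"gripper": 0.055},
  {"dx": 0,"dy": 0,"dz": 0.1,"rx": 0,"ry": 0,"rz": 0,"gripper": 0.055},
])

```text
time_s: 3.65
eef_pos: [0.5779, 0.2719, 0.1395]
ee_rot: [179.8, -0.3, 60.6]
wrist_force: [1.7, -0.0, -1.7]
width: 0.0635
```

Run:
```python
from h import *
c=cap('wrist','w3');s=cap('side');cv2.imwrite('pics/s3.png',cv2.resize(s['img'][110:280,150:350,::-1],None,fx=3,fy=3))
o=manip.observe();print(o['eef_pos'],o['ee_rot'],o['width'],o['wrist_force'],o['qpos'])
```

```text
[0.5762227  0.27122681 0.13629853] [ 1.79977111e+02 -4.66094237e-02  6.05999189e+01] 0.06339811999489336 [-0.35206657  0.53807347 -1.33413697] [-35.55443778  30.6343091    8.26042294  94.91263447  -5.14856909
  54.77181932  35.13723998]
```

View pics/w3.png

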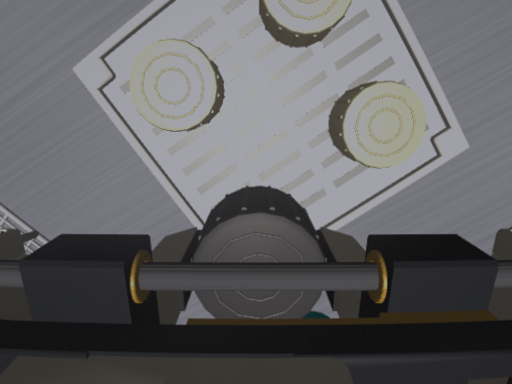

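View pics/s3.png

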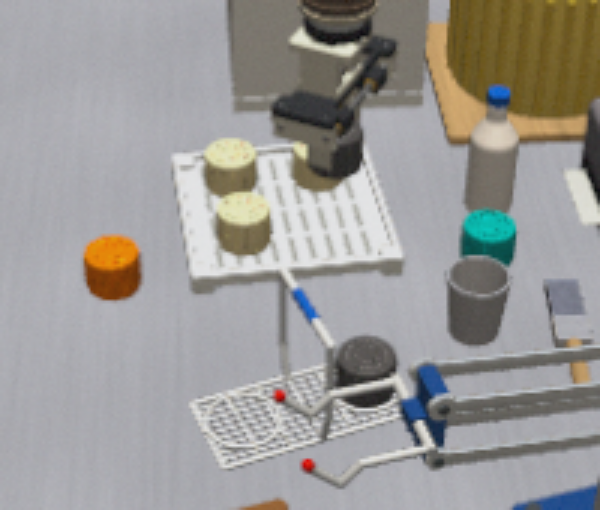

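Call:
play_rows([
  {"dx": 0,"dy": 0,"dz": 0.03,"rx": 0,"ry": 0,"rz": 2,"gripper": 0.055},
  {"dx": -0.008,"dy": -0.02,"dz": 0.06,"rx": 0,"ry": 0,"rz": 6,"gripper": 0.055},
  {"dx": -0.024,"dy": -0.06,"dz": 0.085,"rx": 0,"ry": 0,"rz": 11,"gripper": 0.055},
  {"dx": -0.04,"dy": -0.1,"dz": 0.1,"rx": 0,"ry": 0,"rz": 17,"gripper": 0.055},
  {"dx": -0.056,"dy": -0.14,"dz": 0.1,"rx": 0,"ry": 0,"rz": 23,"gripper": 0.055},
  {"dx": -0.073,"dy": -0.18,"dz": 0.1,"rx": 0,"ry": 0,"rz": 29,"gripper": 0.055},
  {"dx": -0.089,"dy": -0.22,"dz": 0.1,"rx": 0,"ry": 0,"rz": 35,"gripper": 0.055},
  {"dx": -0.105,"dy": -0.26,"dz": 0.1,"rx": 0,"ry": 0,"rz": 41,"gripper": 0.055},
  {"dx": -0.115,"dy": -0.285,"dz": 0.1,"rx": 0,"ry": 0,"rz": 45,"gripper": 0.055},
  {"dx": -0.121,"dy": -0.2995,"dz": 0.1,"rx": 0,"ry": 0,"rz": 47,"gripper": 0.055},
])

```text
time_s: 4.75
eef_pos: [0.4532, -0.031, 0.2349]
ee_rot: [-179.9, -0.0, 107.6]
wrist_force: [0.7, 0.4, -1.3]
width: 0.0629
```

Call:
play_rows([
  {"dx": 0,"dy": 0,"dz": 0,"rx": 0,"ry": 0,"rz": 0,"gripper": 0.055},
  {"dx": 0,"dy": 0,"dz": 0,"rx": 0,"ry": 0,"rz": 0,"gripper": 0.055},
])

```text
time_s: 4.95
eef_pos: [0.4549, -0.0279, 0.2352]
ee_rot: [-179.9, -0.0, 107.5]
wrist_force: [-0.2, 1.1, -2.1]
width: 0.063
```

Run:
```python
from h import *
c=cap('wrist','w4');t=cap('top','t4');s=cap('side','s4')
import pickle;pickle.dump((c,t,s),open('4.pkl','wb'))
o=manip.observe();print(o['eef_pos'],o['ee_rot'],o['width'],o['wrist_force'],o['qpos'])
```

```text
[ 0.45541508 -0.0271236   0.23541575] [-1.79975634e+02 -2.39698509e-02  1.07669468e+02] 0.06290471590409732 [ 0.30242771  0.70701975 -1.34193669] [ -8.6835169    8.51695179   6.15256613 112.17888453  -1.07633463
  59.38670315 105.6198225 ]
```

View pics/w4.png

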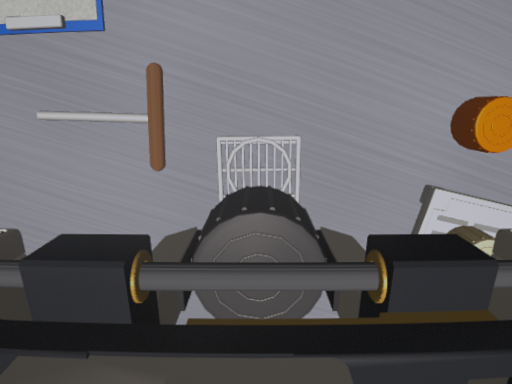

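View pics/s4.png

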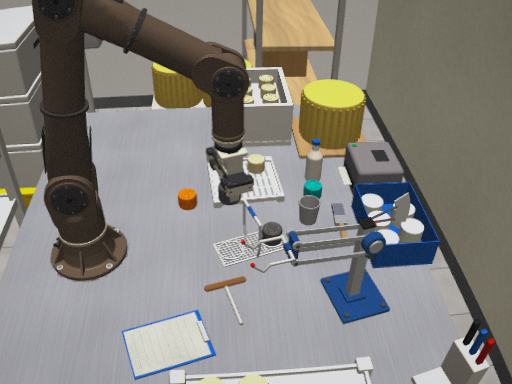

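Run:
```python
from h import *
import pickle
np.set_printoptions(precision=4,suppress=True)
c,t,s=pickle.load(open('4.pkl','rb'))
im=c['img'][110:240,190:330,::-1];cv2.imwrite('pics/w4c.png',cv2.resize(im,None,fx=5,fy=4.6,interpolation=cv2.INTER_CUBIC)if 0 else cv2.resize(im,None,fx=4.5,fy=4.5,interpolation=cv2.INTER_CUBIC))
k=plane(c,[(218.5,136.5),(299.5,135.5)],.005);print(k,k.mean(0))
th=np.radians(17.5);X=np.array([np.cos(th),np.sin(th),0]);Y=np.array([-X[1],X[0],0])
print(k.mean(0)+X*.11,k.mean(0)+X*.04, np.degrees(np.arctan2(*(k[0]-k[1])[[0,1]])), np.linalg.norm(k[0]-k[1]))
```

```text
[[ 0.4302 -0.0879  0.005 ]
 [ 0.3987  0.0078  0.005 ]] [ 0.4144 -0.04    0.005 ]
[ 0.5194 -0.0069  0.005 ] [ 0.4526 -0.028   0.005 ] 161.81338015469402 0.10074968836624011
```

View pics/w4c.png

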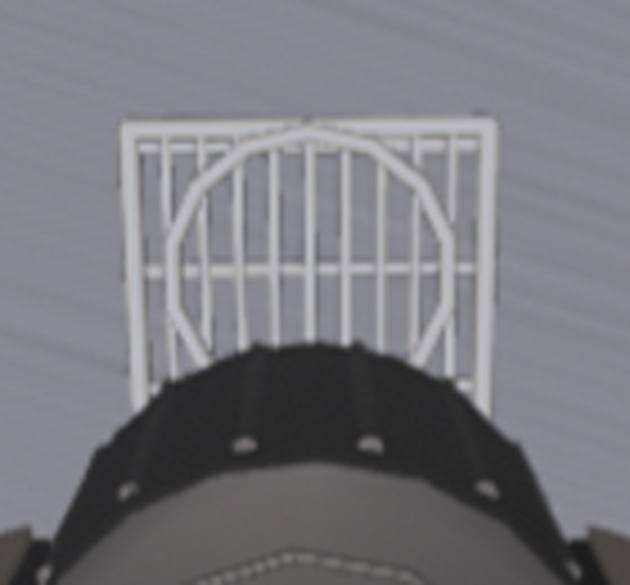

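Run:
```python
from h import *
import pickle
np.set_printoptions(precision=4,suppress=True)
c,t,s=pickle.load(open('4.pkl','rb'))
Q=lambda l:(np.array(l,float)+.5)/4.5-.5+[190,110]
k=plane(c,Q([(173,262),(447,262),(310,132)]),.012);print(k,k[:2].mean(0),np.linalg.norm(k[0]-k[1]))
th=np.radians(17.8);X=np.array([np.cos(th),np.sin(th),0]);print(k[2]+X*.0385)
# overlay hypotheses on top0
t0=pickle.load(open('top0.pkl','rb'))
for nm,cc in(('top',t0),('wr',c)):
  im=cc['img'][:,:,::-1].copy();im=cv2.resize(im,None,fx=4,fy=4,interpolation=cv2.INTER_CUBIC)
  for ctr,col in (((.4550,-.0283),(0,255,0)),((.4526,-.0280),(0,0,255))):
    a=np.linspace(0,2*np.pi,200);P=np.c_[ctr[0]+.038*np.cos(a),ctr[1]+.038*np.sin(a),0*a+.012]
    C=np.array([ctr[0],ctr[1],.004])
    Y=np.array([-X[1],X[0],0]);q=[C-X*.04+Y*.05,C-X*.04-Y*.05,C+X*.18-Y*.05,C+X*.18+Y*.05]
    for pp in (P,np.array(q)):
      cv2.polylines(im,[((proj(cc,pp)+.5)*4*16-8).astype(np.int32)],True,col,1,cv2.LINE_AA,4)
  cv2.imwrite(f'pics/ov_{nm}.png',im[640:1060,900:1260] if nm=='top' else im[480:900,800:1400])
```

```text
[[ 0.4632 -0.0653  0.012 ]
 [ 0.4403  0.0075  0.012 ]
 [ 0.4176 -0.0397  0.012 ]] [ 0.4517 -0.0289  0.012 ] 0.07632026803774243
[ 0.4542 -0.0279  0.012 ]
```

View pics/ov_top.png

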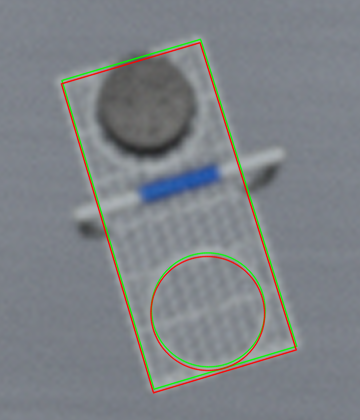

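View pics/ov_wr.png

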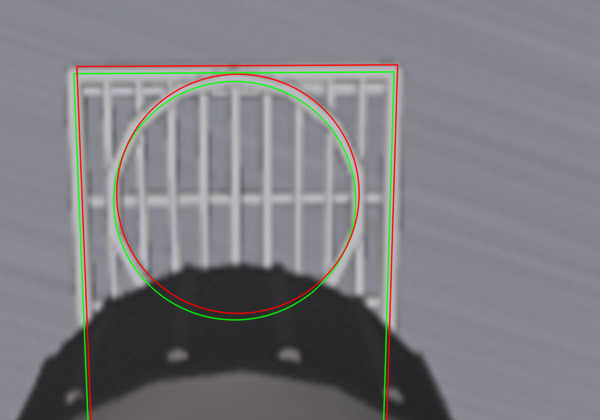

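Call:
play_rows([
  {"dx": -0.0015,"dy": -0.001,"dz": -0.025,"rx": 0,"ry": 0,"rz": 0,"gripper": 0.055},
  {"dx": -0.0015,"dy": -0.001,"dz": -0.055,"rx": 0,"ry": 0,"rz": 0,"gripper": 0.055},
  {"dx": -0.0015,"dy": -0.001,"dz": -0.085,"rx": 0,"ry": 0,"rz": 0,"gripper": 0.055},
  {"dx": -0.0015,"dy": -0.001,"dz": -0.115,"rx": 0,"ry": 0,"rz": 0,"gripper": 0.055},
  {"dx": -0.0015,"dy": -0.001,"dz": -0.14,"rx": 0,"ry": 0,"rz": 0,"gripper": 0.055},
  {"dx": -0.0015,"dy": -0.001,"dz": -0.16,"rx": 0,"ry": 0,"rz": 0,"gripper": 0.055},
  {"dx": -0.0015,"dy": -0.001,"dz": -0.175,"rx": 0,"ry": 0,"rz": 0,"gripper": 0.055},
  {"dx": -0.0015,"dy": -0.001,"dz": -0.185,"rx": 0,"ry": 0,"rz": 0,"gripper": 0.055},
  {"dx": -0.0015,"dy": -0.001,"dz": -0.185,"rx": 0,"ry": 0,"rz": 0,"gripper": 0.055},
  {"dx": -0.0015,"dy": -0.001,"dz": -0.185,"rx": 0,"ry": 0,"rz": 0,"gripper": 0.055},
])

```text
time_s: 6.1
eef_pos: [0.454, -0.029, 0.051]
ee_rot: [180.0, -0.0, 107.6]
wrist_force: [-0.3, -0.3, -1.6]
width: 0.0633
```

Run:
```python
from h import *
c=cap('wrist','w5');s=cap('side');t=cap('top');im=np.vstack([cv2.resize(x[::1,:,::-1],(750,290)) for x in (s['img'][160:276,180:480],)])
cv2.imwrite('pics/s5.png',cv2.resize(s['img'][170:280,190:340,::-1],None,fx=5,fy=5,interpolation=cv2.INTER_CUBIC))
o=manip.observe();print(o['eef_pos'],o['ee_rot'],o['width'],o['wrist_force'])
import pickle;pickle.dump((c,t,s),open('5.pkl','wb'))
```

```text
[ 0.45435689 -0.02917728  0.05148041] [1.79915285e+02 1.70018000e-02 1.07602566e+02] 0.06326061247347278 [ 0.39398314 -0.16654685 -1.55376584]
```

View pics/w5.png

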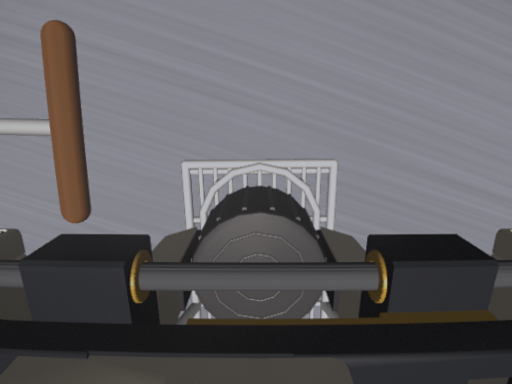

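View pics/s5.png

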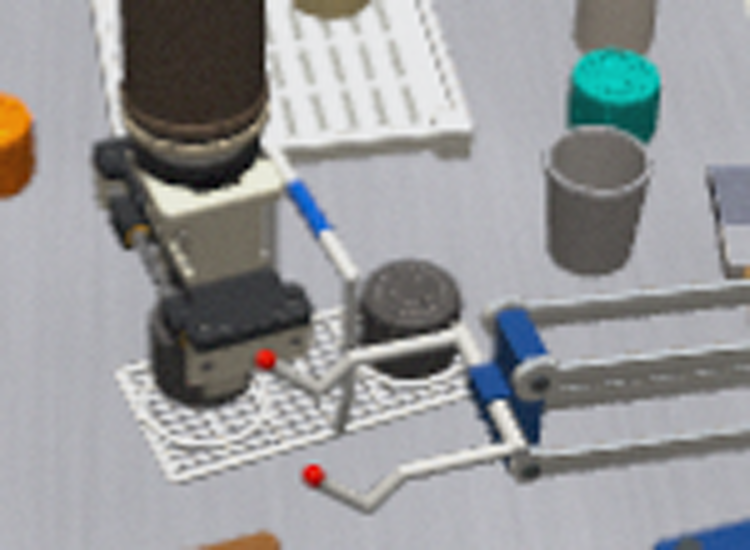

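Run:
```python
from h import *
import pickle
np.set_printoptions(precision=4,suppress=True)
c,t,s=pickle.load(open('5.pkl','rb'))
im=cv2.resize(c['img'][:,:,::-1],None,fx=4,fy=4,interpolation=cv2.INTER_CUBIC)
X=np.array([np.cos(np.radians(17.6)),np.sin(np.radians(17.6)),0]);Y=np.array([-X[1],X[0],0])
a=np.linspace(0,2*np.pi,200)
for ctr,col in (((.4550,-.0283),(0,255,0)),((.4526,-.0285),(0,0,255))):
    C=np.array([ctr[0],ctr[1],.005])
    for pp in (np.c_[ctr[0]+.0385*np.cos(a),ctr[1]+.0385*np.sin(a),0*a+.012],np.array([C-X*.04+Y*.05,C-X*.04-Y*.05,C-Y*.05,C+Y*.05])):
      cv2.polylines(im,[((proj(c,pp)+.5)*4*16-8).astype(np.int32)],True,col,1,cv2.LINE_AA,4)
cv2.imwrite('pics/ov5.png',im[600:1000,700:1380])
```

```text
(no output)
```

View pics/ov5.png

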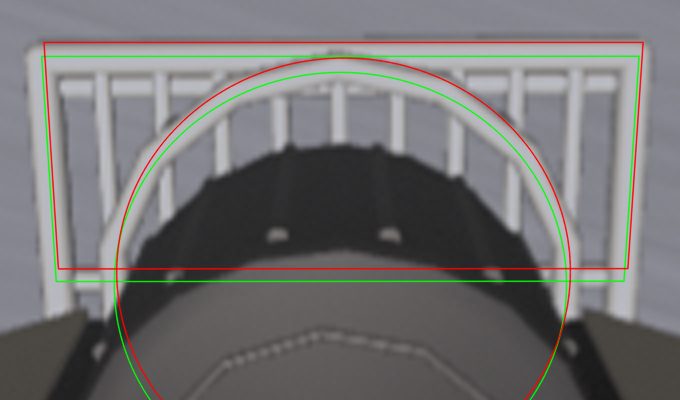

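Call:
play_rows([
  {"dx": 0,"dy": 0.0005,"dz": -0.01,"rx": 0,"ry": 0,"rz": 0,"gripper": 0.055},
  {"dx": 0,"dy": 0.0005,"dz": -0.018,"rx": 0,"ry": 0,"rz": 0,"gripper": 0.055},
  {"dx": 0,"dy": 0.0005,"dz": -0.023,"rx": 0,"ry": 0,"rz": 0,"gripper": 0.055},
  {"dx": 0,"dy": 0.0005,"dz": -0.026,"rx": 0,"ry": 0,"rz": 0,"gripper": 0.055},
  {"dx": 0,"dy": 0.0005,"dz": -0.028,"rx": 0,"ry": 0,"rz": 0,"gripper": 0.055},
  {"dx": 0,"dy": 0.0005,"dz": -0.028,"rx": 0,"ry": 0,"rz": 0,"gripper": 0.055},
])

```text
time_s: 6.85
eef_pos: [0.4535, -0.0289, 0.0225]
ee_rot: [-180.0, -0.0, 107.6]
wrist_force: [0.2, -0.2, -1.5]
width: 0.0633
```

Call:
play_rows([
  {"dx": 0,"dy": 0,"dz": -0.001,"rx": 0,"ry": 0,"rz": 0,"gripper": 0.055},
  {"dx": 0,"dy": 0,"dz": -0.001,"rx": 0,"ry": 0,"rz": 0,"gripper": 0.055},
])

```text
time_s: 7.05
eef_pos: [0.4538, -0.0288, 0.0218]
ee_rot: [180.0, 0.0, 107.6]
wrist_force: [0.3, 0.8, -1.8]
width: 0.063
```

Call:
play_rows([
  {"dx": 0,"dy": 0,"dz": -0.001,"rx": 0,"ry": 0,"rz": 0,"gripper": 0.055},
  {"dx": 0,"dy": 0,"dz": -0.001,"rx": 0,"ry": 0,"rz": 0,"gripper": 0.055},
])

```text
time_s: 7.25
eef_pos: [0.454, -0.0288, 0.0211]
ee_rot: [180.0, 0.0, 107.6]
wrist_force: [-1.6, -1.1, 3.6]
width: 0.0636
```

Run:
```python
from h import *
o=manip.observe();print(o['eef_pos'],o['wrist_force'])
s=cap('side')
cv2.imwrite('pics/s6.png',cv2.resize(s['img'][190:280,190:310,::-1],None,fx=6,fy=6,interpolation=cv2.INTER_CUBIC))
```

```text
[ 0.453974   -0.02879625  0.02111761] [-1.57239071 -1.0553252   3.62697505]
```

View pics/s6.png

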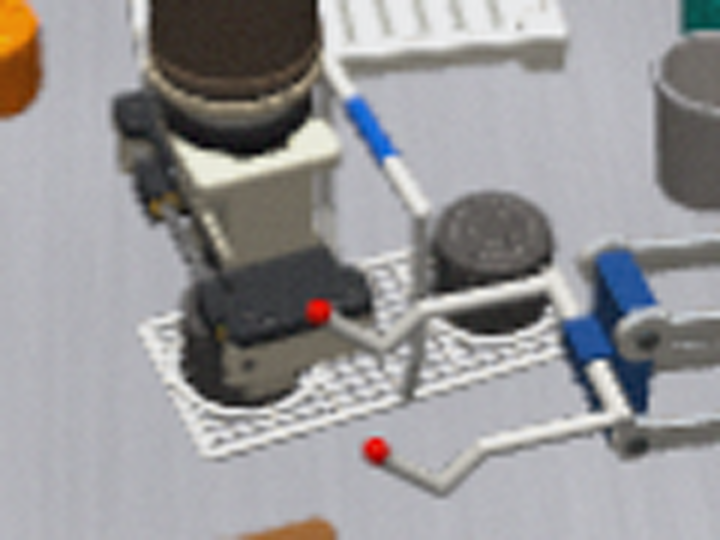

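Call:
play_rows([
  {"dx": 0,"dy": 0,"dz": 0,"rx": 0,"ry": 0,"rz": 0,"gripper": 0.066},
  {"dx": 0,"dy": 0,"dz": 0,"rx": 0,"ry": 0,"rz": 0,"gripper": 0.07},
  {"dx": 0,"dy": 0,"dz": 0,"rx": 0,"ry": 0,"rz": 0,"gripper": 0.078},
  {"dx": 0,"dy": 0,"dz": 0,"rx": 0,"ry": 0,"rz": 0,"gripper": 0.085},
  {"dx": 0,"dy": 0,"dz": 0,"rx": 0,"ry": 0,"rz": 0,"gripper": 0.085},
  {"dx": 0,"dy": 0,"dz": 0.015,"rx": 0,"ry": 0,"rz": 0,"gripper": 0.085},
  {"dx": 0,"dy": 0,"dz": 0.045,"rx": 0,"ry": 0,"rz": 0,"gripper": 0.085},
  {"dx": 0,"dy": 0,"dz": 0.09,"rx": 0,"ry": 0,"rz": 0,"gripper": 0.085},
  {"dx": 0,"dy": 0,"dz": 0.14,"rx": 0,"ry": 0,"rz": 0,"gripper": 0.085},
  {"dx": 0,"dy": 0,"dz": 0.19,"rx": 0,"ry": 0,"rz": 0,"gripper": 0.085},
])

```text
time_s: 8.3
eef_pos: [0.453, -0.0289, 0.2126]
ee_rot: [-180.0, -0.0, 107.6]
wrist_force: [1.5, 0.3, -0.0]
width: 0.0849
```

Call:
play_rows([
  {"dx": 0,"dy": 0,"dz": 0.01,"rx": 0,"ry": 0,"rz": -8,"gripper": 0.06},
  {"dx": 0,"dy": 0,"dz": 0.01,"rx": 0,"ry": 0,"rz": -16,"gripper": 0.06},
  {"dx": 0,"dy": 0,"dz": 0.01,"rx": 0,"ry": 0,"rz": -24,"gripper": 0.06},
  {"dx": 0,"dy": 0,"dz": 0.01,"rx": 0,"ry": 0,"rz": -32,"gripper": 0.06},
  {"dx": 0,"dy": 0,"dz": 0.01,"rx": 0,"ry": 0,"rz": -40,"gripper": 0.06},
  {"dx": 0,"dy": 0,"dz": 0.01,"rx": 0,"ry": 0,"rz": -48,"gripper": 0.06},
  {"dx": 0,"dy": 0,"dz": 0.01,"rx": 0,"ry": 0,"rz": -56,"gripper": 0.06},
  {"dx": 0,"dy": 0,"dz": 0.01,"rx": 0,"ry": 0,"rz": -64,"gripper": 0.06},
  {"dx": 0,"dy": 0,"dz": 0.01,"rx": 0,"ry": 0,"rz": -72,"gripper": 0.06},
  {"dx": 0,"dy": 0,"dz": 0.01,"rx": 0,"ry": 0,"rz": -80,"gripper": 0.06},
])

```text
time_s: 9.3
eef_pos: [0.4535, -0.0288, 0.2206]
ee_rot: [-180.0, 0.0, 27.3]
wrist_force: [0.4, 0.5, 0.1]
width: 0.06
```

Call:
play_rows([
  {"dx": 0,"dy": 0,"dz": 0,"rx": 0,"ry": 0,"rz": -8,"gripper": 0.06},
  {"dx": 0,"dy": 0,"dz": 0,"rx": 0,"ry": 0,"rz": -10,"gripper": 0.06},
  {"dx": 0,"dy": 0,"dz": 0,"rx": 0,"ry": 0,"rz": -10,"gripper": 0.06},
])

```text
time_s: 9.6
eef_pos: [0.4535, -0.0287, 0.2207]
ee_rot: [-180.0, 0.0, 17.6]
wrist_force: [-0.2, 0.7, -0.6]
width: 0.0596
```

Run:
```python
from h import *
o=manip.observe();print(o['time_s'],o['eef_pos'],o['ee_rot'],o['wrist_force'],o['qpos'],o['width'])
s=cap('side');t=cap('top')
cv2.imwrite('pics/s7.png',cv2.resize(s['img'][150:280,180:330,::-1],None,fx=4.5,fy=4.5,interpolation=cv2.INTER_CUBIC))
cv2.imwrite('pics/t7.png',cv2.resize(t['img'][140:270,190:330,::-1],None,fx=4.5,fy=4.5,interpolation=cv2.INTER_CUBIC))
import pickle;pickle.dump((t,s),open('7.pkl','wb'))
```

```text
9.6 [ 0.45350628 -0.02871789  0.22065141] [-1.79995994e+02  1.06219854e-02  1.75861605e+01] [-0.20916487  0.73011193 -0.64672385] [-18.35537073   9.01493585  17.56142139 114.37651703  -3.22985698
  57.07516919  18.34578665] 0.059563373458190724
```

View pics/s7.png

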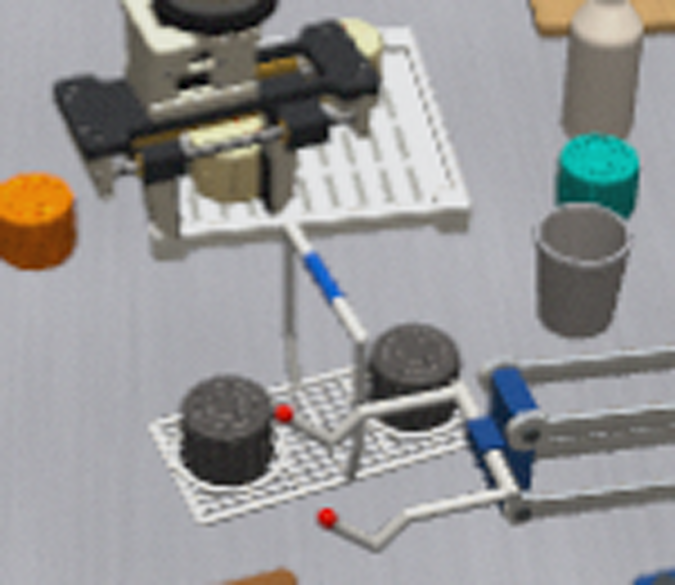

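View pics/t7.png

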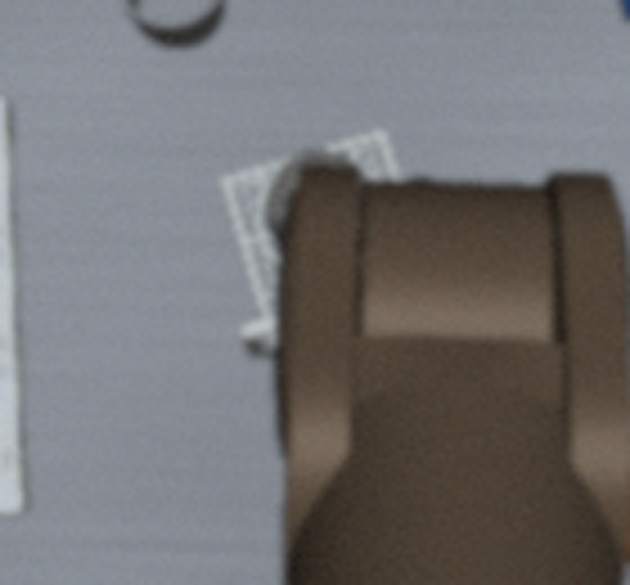

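Call:
play_rows([
  {"dx": 0.01,"dy": 0.003,"dz": 0.01,"rx": 2,"ry": -6.3,"rz": 0,"gripper": 0.05},
  {"dx": 0.03,"dy": 0.01,"dz": 0.0,"rx": 4.5,"ry": -14.3,"rz": 0,"gripper": 0.05},
  {"dx": 0.0517,"dy": 0.0163,"dz": -0.013,"rx": 4.5,"ry": -14.3,"rz": 0,"gripper": 0.05},
  {"dx": 0.0517,"dy": 0.0163,"dz": -0.013,"rx": 4.5,"ry": -14.3,"rz": 0,"gripper": 0.05},
  {"dx": 0.0517,"dy": 0.0163,"dz": -0.013,"rx": 4.5,"ry": -14.3,"rz": 0,"gripper": 0.05},
])

```text
time_s: 10.2
eef_pos: [0.5053, -0.0126, 0.2076]
ee_rot: [179.9, -14.9, 17.7]
wrist_force: [-0.2, -0.3, 0.8]
width: 0.05
```

Run:
```python
from h import *
from scipy.spatial.transform import Rotation as Ro
np.set_printoptions(precision=4,suppress=True)
c=cap('wrist','w8');s=cap('side')
o=manip.observe();print(o['time_s'],o['eef_pos'],o['ee_rot'],Ro.from_euler('xyz',o['ee_rot'],degrees=True).as_matrix(),o['width'],o['qpos'])
cv2.imwrite('pics/s8.png',cv2.resize(s['img'][130:280,180:330,::-1],None,fx=4,fy=4,interpolation=cv2.INTER_CUBIC))
cl=cloud(c);im=c['img'].astype(int);m=(im[...,2]>120)&(im[...,0]<80)&(c['range_z']>0)&(cl[...,2]>.12)&(cl[...,2]<.17)
P=cl[m];print(m.sum(),P.min(0),P.max(0),P.mean(0)) if m.any() else print('none')
```

```text
10.3 [ 0.5054 -0.0126  0.208 ] [179.95   -14.9824  17.6348] [[ 0.9206  0.3027  0.2466]
 [ 0.2927 -0.9531  0.0775]
 [ 0.2585  0.0008 -0.966 ]] 0.04955256690183542 [-16.7154   6.9237  16.7976 120.89   -10.2539  38.5559  24.592 ]
796 [ 0.5097 -0.031   0.1464] [0.5327 0.0176 0.1523] [ 0.5209 -0.0062  0.1498]
```

View pics/w8.png

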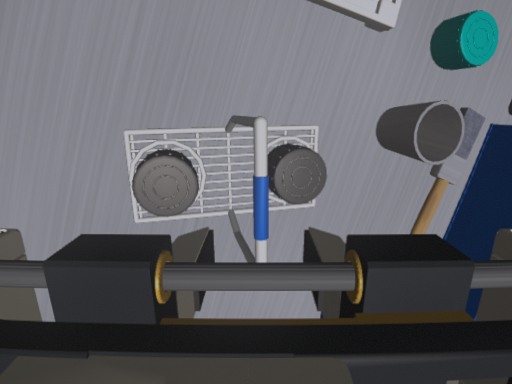

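View pics/s8.png

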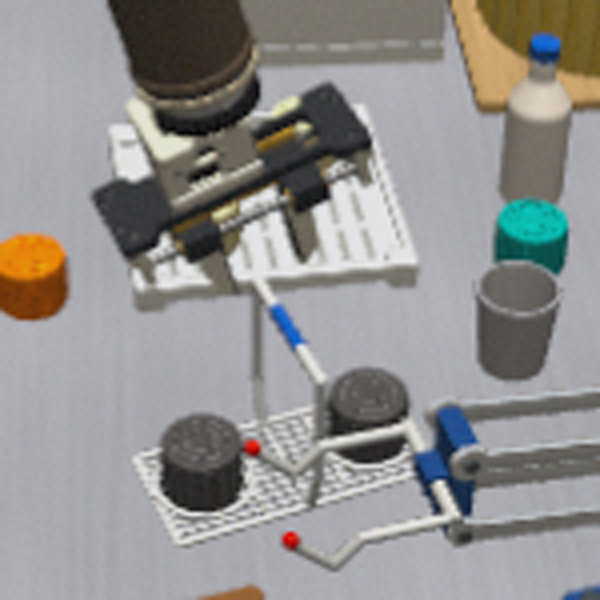

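Call:
play_rows([
  {"dx": 0.005,"dy": 0.0018,"dz": -0.02,"rx": 0,"ry": 0,"rz": 0,"gripper": 0.05},
  {"dx": 0.01,"dy": 0.0036,"dz": -0.04,"rx": 0,"ry": 0,"rz": 0,"gripper": 0.05},
  {"dx": 0.0145,"dy": 0.0052,"dz": -0.058,"rx": 0,"ry": 0,"rz": 0,"gripper": 0.05},
  {"dx": 0.0175,"dy": 0.0063,"dz": -0.07,"rx": 0,"ry": 0,"rz": 0,"gripper": 0.05},
  {"dx": 0.0195,"dy": 0.007,"dz": -0.078,"rx": 0,"ry": 0,"rz": 0,"gripper": 0.045},
  {"dx": 0.0195,"dy": 0.007,"dz": -0.078,"rx": 0,"ry": 0,"rz": 0,"gripper": 0.035},
  {"dx": 0.0195,"dy": 0.007,"dz": -0.078,"rx": 0,"ry": 0,"rz": 0,"gripper": 0.026},
  {"dx": 0.0195,"dy": 0.007,"dz": -0.078,"rx": 0,"ry": 0,"rz": 0,"gripper": 0.02},
])

```text
time_s: 11.1
eef_pos: [0.5253, -0.0056, 0.1305]
ee_rot: [180.0, -15.1, 17.6]
wrist_force: [-0.1, -0.9, 0.2]
width: 0.0254
```

Run:
```python
from h import *
o=manip.observe();print(o['time_s'],o['eef_pos'],o['ee_rot'],o['width'],o['wrist_force'])
c=cap('wrist','w9')
```

```text
11.1 [ 0.52526206 -0.00560044  0.13054337] [179.95050473 -15.06168364  17.60281103] 0.025390049879173284 [-0.0839362  -0.94983214  0.17985959]
```

View pics/w9.png

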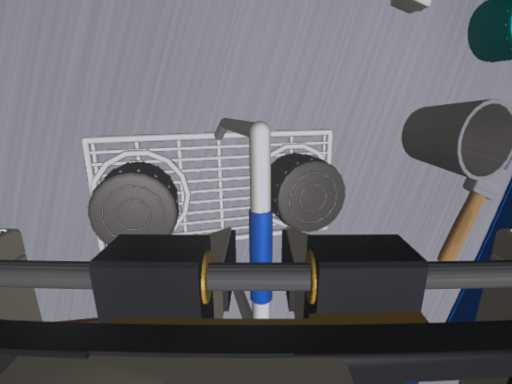

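Call:
play_rows([
  {"dx": 0,"dy": 0,"dz": 0,"rx": 0,"ry": 0,"rz": 0,"gripper": 0.016},
  {"dx": 0,"dy": 0,"dz": 0,"rx": 0,"ry": 0,"rz": 0,"gripper": 0.012},
  {"dx": 0,"dy": 0,"dz": 0,"rx": 0,"ry": 0,"rz": 0,"gripper": 0.004},
  {"dx": 0,"dy": 0,"dz": 0,"rx": 0,"ry": 0,"rz": 0,"gripper": 0.004},
  {"dx": 0,"dy": 0,"dz": 0,"rx": 0,"ry": 0,"rz": 0,"gripper": 0.004},
], squeeze=30)

```text
time_s: 11.65
eef_pos: [0.5261, -0.0053, 0.1305]
ee_rot: [179.9, -15.1, 17.6]
wrist_force: [3.2, 1.0, 5.8]
width: 0.0109
```

Call:
play_rows([
  {"dx": 0,"dy": 0,"dz": 0.003,"rx": 0,"ry": 0,"rz": 0,"gripper": 0.004},
  {"dx": 0,"dy": 0,"dz": 0.008,"rx": 0,"ry": 0,"rz": 0,"gripper": 0.004},
  {"dx": 0,"dy": 0,"dz": 0.014,"rx": 0,"ry": 0,"rz": 0,"gripper": 0.004},
  {"dx": 0,"dy": 0,"dz": 0.02,"rx": 0,"ry": 0,"rz": 0,"gripper": 0.004},
  {"dx": 0,"dy": 0,"dz": 0.025,"rx": 0,"ry": 0,"rz": 0,"gripper": 0.004},
  {"dx": 0,"dy": 0,"dz": 0.025,"rx": 0,"ry": 0,"rz": 0,"gripper": 0.004},
])

```text
time_s: 12.25
eef_pos: [0.5253, -0.0055, 0.1556]
ee_rot: [179.9, -15.1, 17.6]
wrist_force: [0.7, 0.0, -6.9]
width: 0.0106
```

Run:
```python
from h import *
o=manip.observe();print(o['time_s'],o['eef_pos'],o['ee_rot'],o['width'],o['wrist_force'],o['moment'])
c=cap('wrist','w10');s=cap('side')
cv2.imwrite('pics/s10.png',cv2.resize(s['img'][130:280,180:330,::-1],None,fx=4,fy=4,interpolation=cv2.INTER_CUBIC))
```

```text
12.25 [ 0.52527954 -0.00548626  0.15559854] [179.94981792 -15.06207471  17.61071628] 0.010583001450566395 [ 0.73418043  0.01737933 -6.85636959] [-0.2787439   0.62435758  0.00362719]
```

View pics/s10.png

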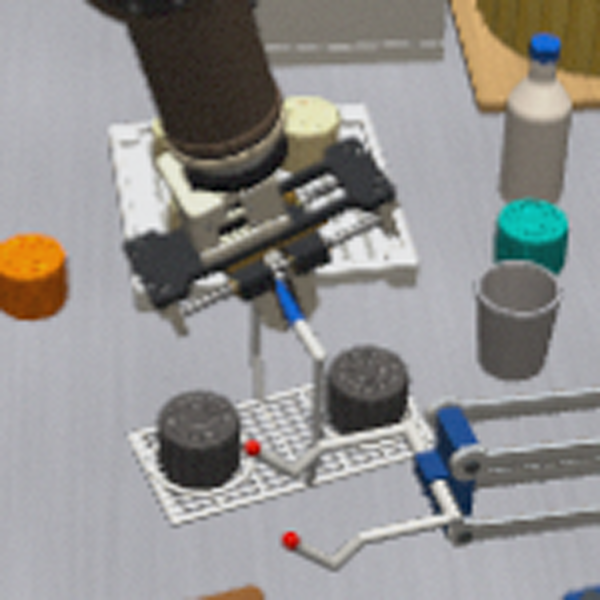

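View pics/w10.png

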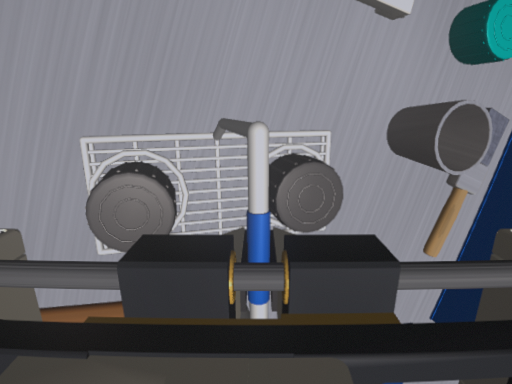

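Call:
play_rows([
  {"dx": 0,"dy": 0,"dz": 0.01,"rx": 0,"ry": 0,"rz": 0,"gripper": 0.004},
  {"dx": 0,"dy": 0,"dz": 0.025,"rx": 0,"ry": 0,"rz": 0,"gripper": 0.004},
  {"dx": 0,"dy": 0,"dz": 0.045,"rx": 0,"ry": 0,"rz": 0,"gripper": 0.004},
  {"dx": 0,"dy": 0,"dz": 0.065,"rx": 0,"ry": 0,"rz": 0,"gripper": 0.004},
  {"dx": 0,"dy": 0,"dz": 0.085,"rx": 0,"ry": 0,"rz": 0,"gripper": 0.004},
  {"dx": 0,"dy": 0,"dz": 0.105,"rx": 0,"ry": 0,"rz": 0,"gripper": 0.004},
  {"dx": 0,"dy": 0,"dz": 0.125,"rx": 0,"ry": 0,"rz": 0,"gripper": 0.004},
  {"dx": 0,"dy": 0,"dz": 0.138,"rx": 0,"ry": 0,"rz": 0,"gripper": 0.004},
  {"dx": 0,"dy": 0,"dz": 0.145,"rx": 0,"ry": 0,"rz": 0,"gripper": 0.004},
  {"dx": 0,"dy": 0,"dz": 0.145,"rx": 0,"ry": 0,"rz": 0,"gripper": 0.004},
])

```text
time_s: 13.35
eef_pos: [0.5252, -0.0056, 0.3007]
ee_rot: [180.0, -15.1, 17.6]
wrist_force: [1.0, 0.0, -6.1]
width: 0.0111
```

Call:
play_rows([
  {"dx": -0.005,"dy": -0.008,"dz": 0,"rx": 0,"ry": 0,"rz": 0,"gripper": 0.004},
  {"dx": -0.015,"dy": -0.022,"dz": 0,"rx": 0,"ry": 0,"rz": -0.5,"gripper": 0.004},
  {"dx": -0.03,"dy": -0.042,"dz": 0,"rx": 0,"ry": 0,"rz": -1,"gripper": 0.004},
  {"dx": -0.045,"dy": -0.065,"dz": 0,"rx": 0,"ry": 0,"rz": -1.5,"gripper": 0.004},
  {"dx": -0.06,"dy": -0.09,"dz": 0,"rx": 0,"ry": 0,"rz": -2,"gripper": 0.004},
  {"dx": -0.073,"dy": -0.115,"dz": 0,"rx": 0,"ry": 0,"rz": -2.5,"gripper": 0.004},
  {"dx": -0.082,"dy": -0.14,"dz": 0,"rx": 0,"ry": 0,"rz": -3,"gripper": 0.004},
  {"dx": -0.0865,"dy": -0.16,"dz": 0,"rx": 0,"ry": 0,"rz": -3.5,"gripper": 0.004},
  {"dx": -0.0865,"dy": -0.172,"dz": 0,"rx": 0,"ry": 0,"rz": -4,"gripper": 0.004},
  {"dx": -0.0865,"dy": -0.18,"dz": 0,"rx": 0,"ry": 0,"rz": -4,"gripper": 0.004},
])

```text
time_s: 14.35
eef_pos: [0.4376, -0.1868, 0.2994]
ee_rot: [180.0, -15.0, 13.5]
wrist_force: [-0.3, -0.5, -5.1]
width: 0.0109
```

Run:
```python
from h import *
o=manip.observe();print(o['time_s'],o['eef_pos'],o['ee_rot'],o['width'],o['wrist_force'],o['moment'],o['qpos'])
s=cap('side')
cv2.imwrite('pics/s11.png',cv2.resize(s['img'][100:300,180:400,::-1],None,fx=3,fy=3,interpolation=cv2.INTER_CUBIC))
```

```text
14.35 [ 0.43757572 -0.18678738  0.29939703] [179.98573085 -14.97277486  13.46909621] 0.010859959002891072 [-0.2884146  -0.45346311 -5.06553748] [-0.09382756  0.61948264  0.029338  ] [ -7.20393161  -1.28773365  30.94967215 114.83022092 -10.22440481
  54.69604617  42.34893673]
```

View pics/s11.png

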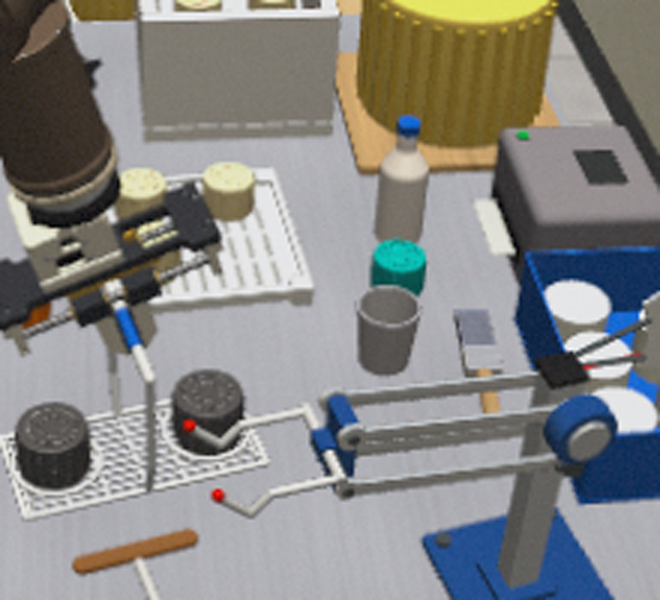

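Call:
play_rows([
  {"dx": 0,"dy": -0.008,"dz": 0,"rx": 0,"ry": 0,"rz": 0,"gripper": 0.004},
  {"dx": 0,"dy": -0.022,"dz": 0,"rx": 0,"ry": 0,"rz": 0,"gripper": 0.004},
  {"dx": 0,"dy": -0.042,"dz": 0,"rx": 0,"ry": 0,"rz": -0.5,"gripper": 0.004},
  {"dx": 0,"dy": -0.062,"dz": 0,"rx": 0,"ry": 0,"rz": -1,"gripper": 0.004},
  {"dx": 0,"dy": -0.082,"dz": 0,"rx": 0,"ry": 0,"rz": -1.2,"gripper": 0.004},
  {"dx": 0,"dy": -0.102,"dz": 0,"rx": 0,"ry": 0,"rz": -1.2,"gripper": 0.004},
  {"dx": 0,"dy": -0.118,"dz": 0,"rx": 0,"ry": 0,"rz": -1.2,"gripper": 0.004},
  {"dx": 0,"dy": -0.126,"dz": 0,"rx": 0,"ry": 0,"rz": -1.2,"gripper": 0.004},
  {"dx": 0,"dy": -0.129,"dz": 0,"rx": 0,"ry": 0,"rz": -1.2,"gripper": 0.004},
  {"dx": 0,"dy": -0.129,"dz": 0,"rx": 0,"ry": 0,"rz": -1.2,"gripper": 0.004},
])

```text
time_s: 15.4
eef_pos: [0.4385, -0.314, 0.2994]
ee_rot: [180.0, -15.0, 12.4]
wrist_force: [1.1, 1.3, -6.6]
width: 0.0109
```

Call:
play_rows([
  {"dx": 0,"dy": 0,"dz": 0,"rx": 0,"ry": 0,"rz": 0,"gripper": 0.004},
  {"dx": 0,"dy": 0,"dz": 0,"rx": 0,"ry": 0,"rz": 0,"gripper": 0.004},
  {"dx": 0,"dy": 0,"dz": 0,"rx": 0,"ry": 0,"rz": 0,"gripper": 0.004},
])

```text
time_s: 15.7
eef_pos: [0.4385, -0.3139, 0.2999]
ee_rot: [180.0, -15.0, 12.5]
wrist_force: [0.9, -0.7, -6.2]
width: 0.0112
```

Run:
```python
from h import *
o=manip.observe();print(o['time_s'],o['eef_pos'],o['ee_rot'],o['width'],o['wrist_force'],o['moment'],o['qpos'])
s=cap('side');t=cap('top');c=cap('wrist','w12')
import pickle;pickle.dump((c,t,s),open('12.pkl','wb'))
cv2.imwrite('pics/s12.png',cv2.resize(s['img'][140:300,180:380,::-1],None,fx=3.7,fy=3.7,interpolation=cv2.INTER_CUBIC))
cv2.imwrite('pics/t12.png',cv2.resize(t['img'][100:280,300:500,::-1],None,fx=3.3,fy=3.3,interpolation=cv2.INTER_CUBIC))
```

```text
15.7 [ 0.43853871 -0.31391455  0.29985377] [179.97436016 -15.01419012  12.45344726] 0.011151376147084646 [ 0.94093642 -0.68004327 -6.23655744] [-0.26846703  0.63270451  0.01954653] [  3.88207627   8.53003065  39.52325345 106.55143071 -20.59605439
  59.65431374  64.50406408]
```

View pics/s12.png

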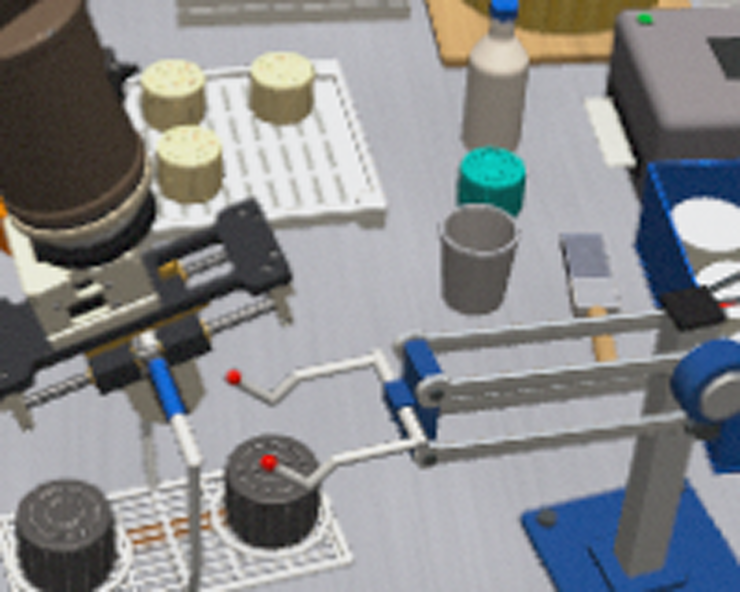

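View pics/t12.png

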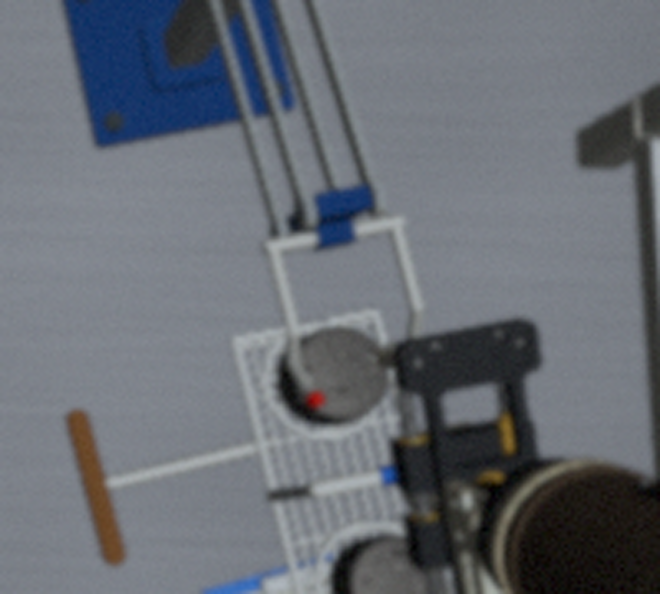

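View pics/w12.png

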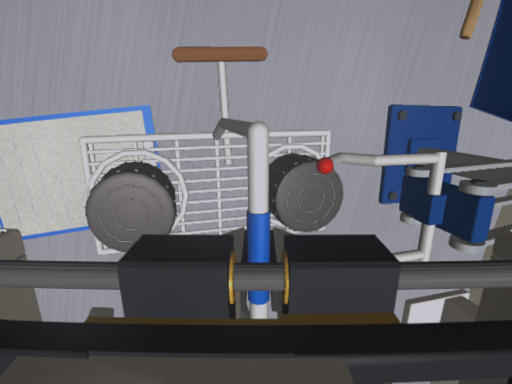

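Run:
```python
from h import *
import pickle
np.set_printoptions(precision=4,suppress=True)
c,t,s=pickle.load(open('12.pkl','rb'))
p=unproj(c,[(325,165),(258,160),(258,190),(258,235),(427,158),(427,240)]);print(p)
cl=cloud(c);im=c['img'].astype(int);m=(im[...,0]>140)&(im[...,1]<50)&(c['range_z']>0)
print('red',np.median(cl[m],0), np.argwhere(m).mean(0)[::-1])
m=(im[...,2]>120)&(im[...,0]<80)&(cl[...,2]>.25)&(np.arange(512)<300)[None]
P=cl[m];print('slv',P.min(0),P.max(0),P.mean(0))
print('floor corners',unproj(c,[(88,140),(329,134)]))
th=np.radians(12.4);X=np.array([np.cos(th),np.sin(th),0]);Y=np.array([-X[1],X[0],0])
d=p[1:4]-np.array([.5126,-.300,.26]);print('bar rel',d@X,d@Y)
d=p[2]-p[1];print('bar yaw',np.degrees(np.arctan2(-(p[1]-p[3])[0],(p[1]-p[3])[1])))
for nm,cc in(('side',s),('top',t)):
    q=cc['img'].astype(int);m=(q[...,0]>150)&(q[...,1]<60)&(q[...,2]<60);n,l=cv2.connectedComponents(m.astype(np.uint8))
    for i in range(1,n): print(nm,np.argwhere(l==i).mean(0)[::-1],plane(cc,[np.argwhere(l==i).mean(0)[::-1]],.278))
```

```text
[[ 0.4764 -0.2658  0.2802]
 [ 0.4218 -0.2663  0.319 ]
 [ 0.4248 -0.28    0.3188]
 [ 0.4291 -0.3013  0.3203]
 [ 0.564  -0.247   0.2686]
 [ 0.5894 -0.3097  0.2695]]
red [ 0.4774 -0.2661  0.2803] [326.0917 165.9083]
slv [ 0.3344 -0.3404  0.3158] [ 0.4433 -0.2526  0.4522] [ 0.4314 -0.3089  0.3202]
floor corners [[ 0.3196 -0.2894  0.1764]
 [ 0.5303 -0.2434  0.1741]]
bar rel [-0.0815 -0.0814 -0.0818] [0.0524 0.0384 0.0166]
bar yaw 11.827100797748171
side [375. 222.] [[ 0.8234 -0.2203  0.278 ]]
side [243.  241.5] [[ 0.4789 -0.2672  0.278 ]]
side [252.3636 264.0909] [[ 0.4959 -0.3435  0.278 ]]
side [490.7778 341.037 ] [[ 0.9827 -0.6136  0.278 ]]
top [396.  220.5] [[ 0.4781 -0.2671  0.278 ]]
```

Call:
play_rows([
  {"dx": 0.006,"dy": 0.001,"dz": 0,"rx": 0,"ry": 0,"rz": 0,"gripper": 0.004},
  {"dx": 0.018,"dy": 0.0035,"dz": 0,"rx": 0,"ry": 0,"rz": 0,"gripper": 0.004},
  {"dx": 0.03,"dy": 0.006,"dz": 0,"rx": 0,"ry": 0,"rz": 0,"gripper": 0.004},
  {"dx": 0.042,"dy": 0.008,"dz": 0,"rx": 0,"ry": 0,"rz": 0,"gripper": 0.004},
  {"dx": 0.054,"dy": 0.0105,"dz": 0,"rx": 0,"ry": 0,"rz": 0,"gripper": 0.004},
  {"dx": 0.066,"dy": 0.013,"dz": 0,"rx": 0,"ry": 0,"rz": 0,"gripper": 0.004},
  {"dx": 0.075,"dy": 0.0145,"dz": 0,"rx": 0,"ry": 0,"rz": 0,"gripper": 0.004},
  {"dx": 0.0795,"dy": 0.0155,"dz": 0,"rx": 0,"ry": 0,"rz": 0,"gripper": 0.004},
  {"dx": 0.0795,"dy": 0.0155,"dz": 0,"rx": 0,"ry": 0,"rz": 0,"gripper": 0.004},
  {"dx": 0.0795,"dy": 0.0155,"dz": 0,"rx": 0,"ry": 0,"rz": 0,"gripper": 0.004},
])

```text
time_s: 16.85
eef_pos: [0.5174, -0.2993, 0.2996]
ee_rot: [180.0, -15.0, 12.4]
wrist_force: [-2.3, 0.1, -6.2]
width: 0.0107
```

```bash
cat > look.py <<'E'
import sys,pickle
from h import *
n=sys.argv[1]
np.set_printoptions(precision=4,suppress=True)
o=manip.observe();print(o['time_s'],o['eef_pos'],o['ee_rot'],o['width'],o['wrist_force'],o['moment'])
s=cap('side');c=cap('wrist','w'+n);pickle.dump((c,s),open(n+'.pkl','wb'))
cv2.imwrite(f'pics/s{n}.png',cv2.resize(s['img'][170:310,190:390,::-1],None,fx=3.9,fy=3.9,interpolation=cv2.INTER_CUBIC))
cl=cloud(c);im=c['img'].astype(int)
th=np.radians(12.4);X=np.array([np.cos(th),np.sin(th),0]);Y=np.array([-X[1],X[0],0])
m=(im[...,2]>120)&(im[...,0]<80)&(c['range_z']>0)&(np.arange(512)<300)[None]&(np.arange(512)>230)[None]
P=cl[m];print('slv',m.sum(),np.median(P,0) if m.any() else '', (np.median(P,0)-np.array([.5126,-.3,0]))@X if m.any() else '')
m=(im[...,0]>140)&(im[...,1]<50)&(c['range_z']>0)&(im[...,2]<50)
print('red',np.median(cl[m],0) if m.any() else '')
E
python3 look.py 13
```

```text
16.85 [ 0.5174 -0.2993  0.2996] [179.9717 -14.9724  12.3641] 0.010723391216645718 [-2.299   0.1311 -6.1998] [-0.3216  1.161   0.0064]
slv 1215 [ 0.5104 -0.2907  0.3186] -0.00013952655776462857
red [ 0.4781 -0.2683  0.28  ]
```

View pics/s13.png

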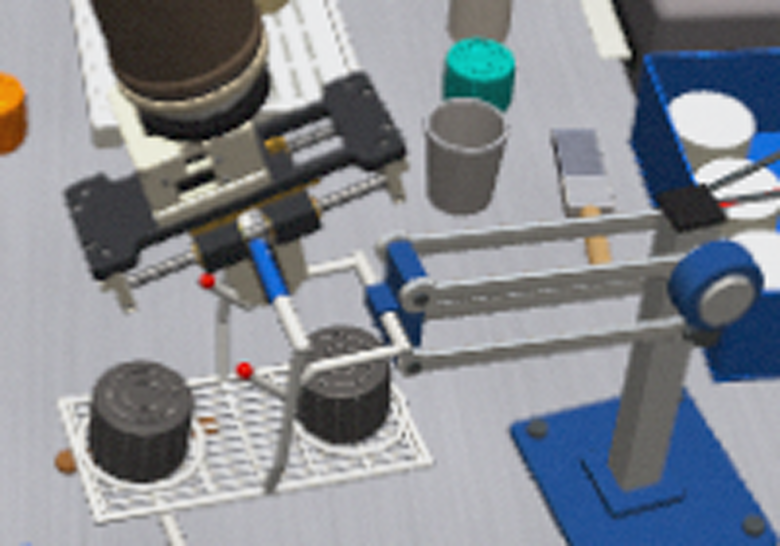

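View pics/w13.png

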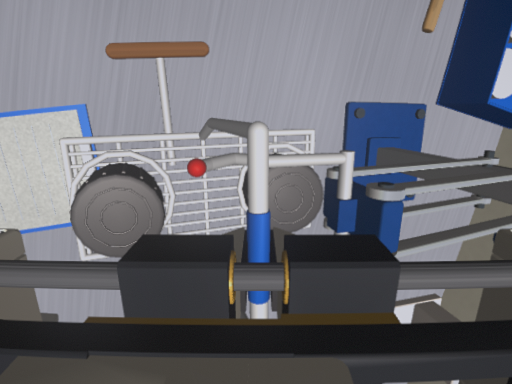

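Call:
play_rows([
  {"dx": -0.006,"dy": -0.0013,"dz": 0,"rx": 0,"ry": 0,"rz": 0,"gripper": 0.004},
  {"dx": -0.014,"dy": -0.003,"dz": 0,"rx": 0,"ry": 0,"rz": 0,"gripper": 0.004},
  {"dx": -0.022,"dy": -0.0048,"dz": 0,"rx": 0,"ry": 0,"rz": 0,"gripper": 0.004},
  {"dx": -0.03,"dy": -0.0065,"dz": 0,"rx": 0,"ry": 0,"rz": 0,"gripper": 0.004},
  {"dx": -0.036,"dy": -0.0078,"dz": 0,"rx": 0,"ry": 0,"rz": 0,"gripper": 0.004},
  {"dx": -0.04,"dy": -0.0087,"dz": 0,"rx": 0,"ry": 0,"rz": 0,"gripper": 0.004},
  {"dx": -0.04,"dy": -0.0087,"dz": 0,"rx": 0,"ry": 0,"rz": 0,"gripper": 0.004},
  {"dx": -0.04,"dy": -0.0087,"dz": 0,"rx": 0,"ry": 0,"rz": 0,"gripper": 0.004},
])

```text
time_s: 17.75
eef_pos: [0.4781, -0.3076, 0.2998]
ee_rot: [180.0, -15.0, 12.4]
wrist_force: [0.4, -0.1, -7.3]
width: 0.0108
```

```bash
python3 look.py 14
```

```text
17.75 [ 0.4781 -0.3076  0.2998] [179.9621 -15.0137  12.4128] 0.010838481014000895 [ 0.363  -0.1073 -7.3312] [-0.1863  0.5196 -0.0206]
slv 1185 [ 0.4714 -0.2991  0.3187] -0.04005961002816719
red [ 0.481  -0.2652  0.2805]
```

View pics/s14.png

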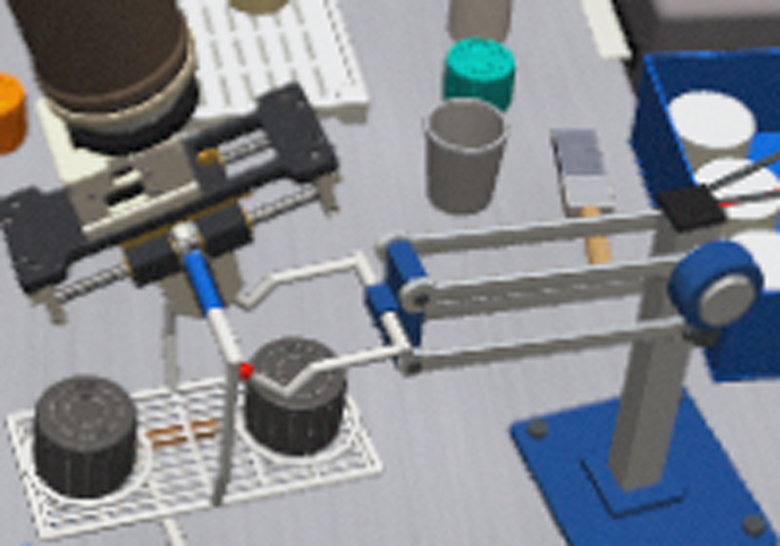

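View pics/w14.png

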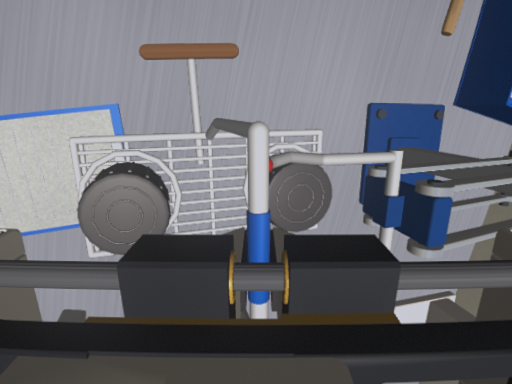

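Run:
```python
from h import *
import pickle
np.set_printoptions(precision=4,suppress=True)
c,s=pickle.load(open('14.pkl','rb'))
c0=pickle.load(open('12.pkl','rb'))[0]
th=np.radians(12.4);X=np.array([np.cos(th),np.sin(th),0]);Y=np.array([-X[1],X[0],0])
for cc,q,tcp in((c0,[(88,140),(329,134),(135,212),(315,196)],(.4385,-.3139,.2998)),(c,[(76,141),(322,133),(125,213),(303,196)],(.4781,-.3076,.2998))):
    p=unproj(cc,q)-tcp; print(np.c_[p@X,p@Y,p[:,2]])
im=cv2.resize(c['img'][110:270,60:340,::-1],None,fx=2.8,fy=2.8,interpolation=cv2.INTER_CUBIC);cv2.imwrite('pics/w14c.png',im)
```

```text
[[-0.1108  0.0494 -0.1234]
 [ 0.1048  0.0492 -0.1257]
 [-0.0739  0.0005 -0.0752]
 [ 0.0693  0.0017 -0.0768]]
[[-0.1186  0.0496 -0.1195]
 [ 0.099   0.0503 -0.129 ]
 [-0.0802  0.0013 -0.073 ]
 [ 0.0598  0.002  -0.0795]]
```

View pics/w14c.png

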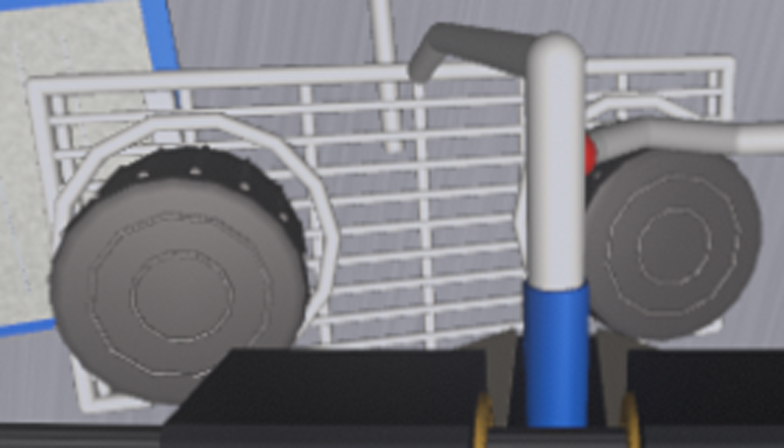

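Call:
play_rows([
  {"dx": 0,"dy": 0,"dz": -0.004,"rx": 0.1,"ry": -0.5,"rz": 0,"gripper": 0.004},
  {"dx": 0,"dy": 0,"dz": -0.01,"rx": 0.2,"ry": -1,"rz": 0,"gripper": 0.004},
  {"dx": 0,"dy": 0,"dz": -0.016,"rx": 0.3,"ry": -1.5,"rz": 0,"gripper": 0.004},
  {"dx": 0,"dy": 0,"dz": -0.02,"rx": 0.43,"ry": -1.95,"rz": 0,"gripper": 0.004},
  {"dx": 0,"dy": 0,"dz": -0.02,"rx": 0.43,"ry": -1.95,"rz": 0,"gripper": 0.004},
  {"dx": 0,"dy": 0,"dz": -0.02,"rx": 0.43,"ry": -1.95,"rz": 0,"gripper": 0.004},
  {"dx": 0,"dy": 0,"dz": -0.02,"rx": 0.43,"ry": -1.95,"rz": 0,"gripper": 0.004},
])

```text
time_s: 18.55
eef_pos: [0.4781, -0.3079, 0.28]
ee_rot: [179.9, -17.0, 12.4]
wrist_force: [0.7, 0.4, -6.2]
width: 0.011
```

```bash
python3 look.py 15
python3 - <<'E'
from h import *
import pickle
np.set_printoptions(precision=4,suppress=True)
c,s=pickle.load(open('15.pkl','rb'))
cv2.imwrite('pics/w15c.png',cv2.resize(c['img'][110:270,60:340,::-1],None,fx=2.8,fy=2.8,interpolation=cv2.INTER_CUBIC))
E
```

```text
18.55 [ 0.4781 -0.3079  0.28  ] [179.9421 -17.008   12.4094] 0.01096407399172245 [ 0.6526  0.3697 -6.1935] [-0.2682  0.7392  0.0064]
slv 1191 [ 0.4706 -0.2996  0.2988] -0.04090466869185487
red [ 0.4785 -0.267   0.28  ]
```

View pics/w15c.png

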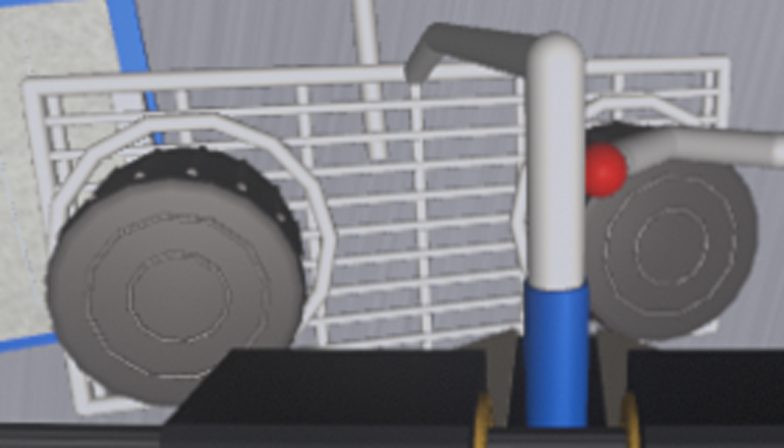

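View pics/s15.png

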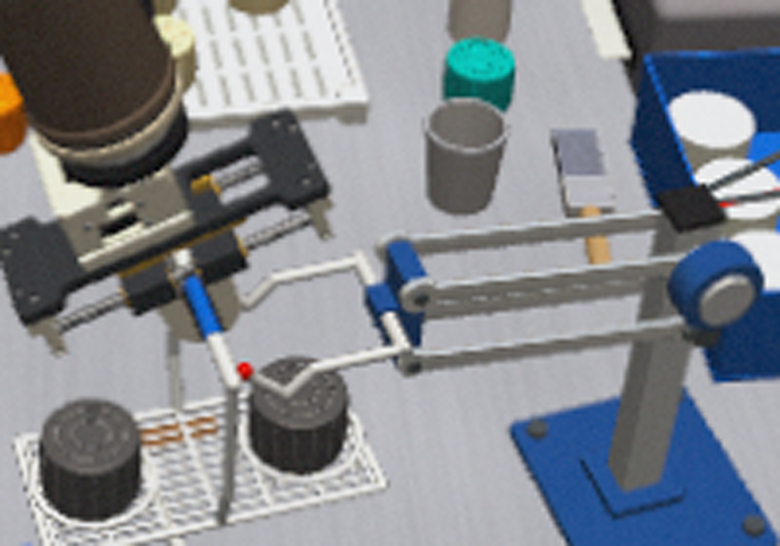

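Call:
play_rows([
  {"dx": 0.004,"dy": 0.001,"dz": 0,"rx": 0,"ry": 0,"rz": 0,"gripper": 0.004},
  {"dx": 0.01,"dy": 0.0022,"dz": 0,"rx": 0,"ry": 0,"rz": 0,"gripper": 0.004},
  {"dx": 0.017,"dy": 0.0037,"dz": 0,"rx": 0,"ry": 0,"rz": 0,"gripper": 0.004},
  {"dx": 0.024,"dy": 0.0053,"dz": 0,"rx": 0,"ry": 0,"rz": 0,"gripper": 0.004},
  {"dx": 0.031,"dy": 0.0068,"dz": 0,"rx": 0,"ry": 0,"rz": 0,"gripper": 0.004},
  {"dx": 0.036,"dy": 0.0079,"dz": 0,"rx": 0,"ry": 0,"rz": 0,"gripper": 0.004},
  {"dx": 0.0396,"dy": 0.0087,"dz": 0,"rx": 0,"ry": 0,"rz": 0,"gripper": 0.004},
  {"dx": 0.0396,"dy": 0.0087,"dz": 0,"rx": 0,"ry": 0,"rz": 0,"gripper": 0.004},
  {"dx": 0.0396,"dy": 0.0087,"dz": 0,"rx": 0,"ry": 0,"rz": 0,"gripper": 0.004},
])

```text
time_s: 19.55
eef_pos: [0.5173, -0.2991, 0.2796]
ee_rot: [180.0, -17.0, 12.4]
wrist_force: [-0.3, -0.4, -6.9]
width: 0.0107
```

```bash
python3 look.py 16
```

```text
19.55 [ 0.5173 -0.2991  0.2796] [179.9719 -16.9706  12.392 ] 0.010727445131409859 [-0.2714 -0.4113 -6.8818] [-0.2223  0.757   0.0467]
slv 1193 [ 0.5097 -0.291   0.2985] -0.000939919570754782
red [ 0.4778 -0.2681  0.28  ]
```

View pics/w16.png

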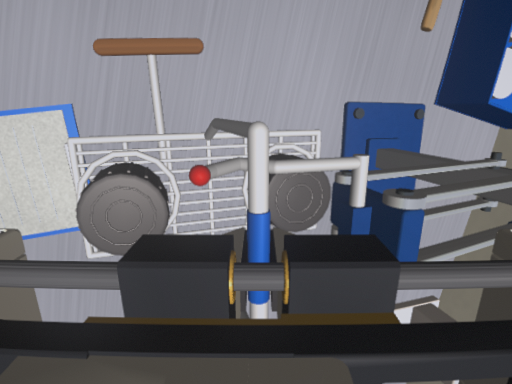

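View pics/s16.png

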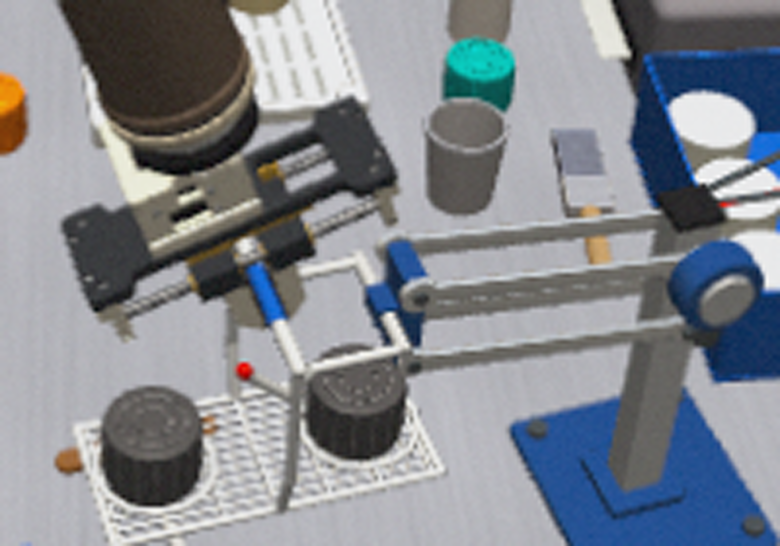

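Call:
play_rows([
  {"dx": 0.0005,"dy": 0,"dz": -0.004,"rx": 0,"ry": 0,"rz": 0,"gripper": 0.004},
  {"dx": 0.0005,"dy": 0,"dz": -0.009,"rx": 0,"ry": 0,"rz": 0,"gripper": 0.004},
  {"dx": 0.0005,"dy": 0,"dz": -0.014,"rx": 0,"ry": 0,"rz": 0,"gripper": 0.004},
  {"dx": 0.0005,"dy": 0,"dz": -0.019,"rx": 0,"ry": 0,"rz": 0,"gripper": 0.004},
  {"dx": 0.0005,"dy": 0,"dz": -0.023,"rx": 0,"ry": 0,"rz": 0,"gripper": 0.004},
  {"dx": 0.0005,"dy": 0,"dz": -0.026,"rx": 0,"ry": 0,"rz": 0,"gripper": 0.004},
  {"dx": 0.0005,"dy": 0,"dz": -0.029,"rx": 0,"ry": 0,"rz": 0,"gripper": 0.004},
  {"dx": 0.0005,"dy": 0,"dz": -0.032,"rx": 0,"ry": 0,"rz": 0,"gripper": 0.004},
  {"dx": 0.0005,"dy": 0,"dz": -0.035,"rx": 0,"ry": 0,"rz": 0,"gripper": 0.004},
  {"dx": 0.0005,"dy": 0,"dz": -0.035,"rx": 0,"ry": 0,"rz": 0,"gripper": 0.004},
])

```text
time_s: 20.65
eef_pos: [0.518, -0.299, 0.2445]
ee_rot: [180.0, -17.0, 12.4]
wrist_force: [0.3, -0.2, -4.9]
width: 0.0109
```

```bash
python3 look.py 17
```

```text
20.65 [ 0.518  -0.299   0.2445] [179.9669 -16.9879  12.3995] 0.010905959441897282 [ 0.3211 -0.1658 -4.9397] [-0.1669  0.6369 -0.0441]
slv 1191 [ 0.5105 -0.2908  0.2635] -5.146776661739628e-05
red [ 0.4787 -0.2684  0.2787]
```

View pics/w17.png

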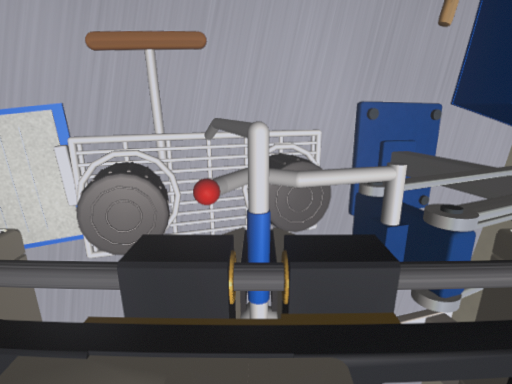

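View pics/s17.png

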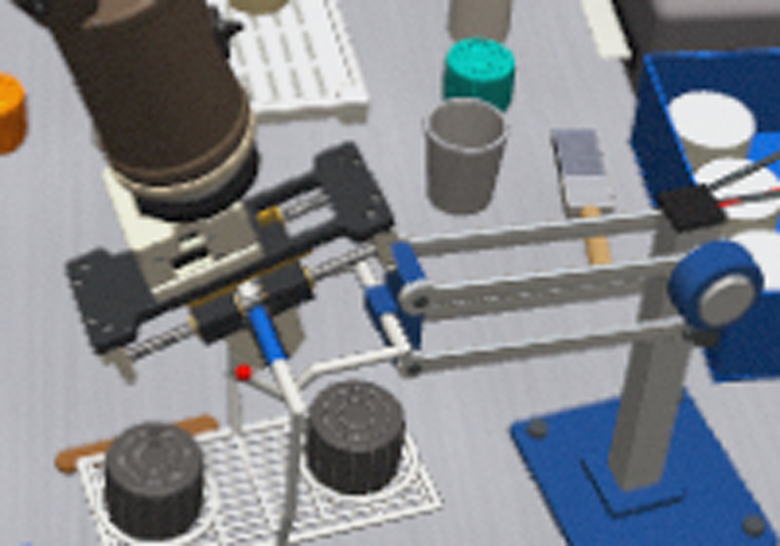

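Call:
play_rows([
  {"dx": 0,"dy": 0,"dz": -0.003,"rx": 0,"ry": 0,"rz": 0,"gripper": 0.004},
  {"dx": -0.0003,"dy": 0,"dz": -0.006,"rx": 0,"ry": 0,"rz": 0,"gripper": 0.004},
  {"dx": -0.0006,"dy": 0,"dz": -0.009,"rx": 0,"ry": 0,"rz": 0,"gripper": 0.004},
  {"dx": -0.001,"dy": 0,"dz": -0.012,"rx": 0,"ry": 0,"rz": 0,"gripper": 0.004},
  {"dx": -0.0012,"dy": 0,"dz": -0.015,"rx": 0,"ry": 0,"rz": 0,"gripper": 0.004},
  {"dx": -0.0014,"dy": 0,"dz": -0.018,"rx": 0,"ry": 0,"rz": 0,"gripper": 0.004},
  {"dx": -0.0016,"dy": -0.0003,"dz": -0.021,"rx": 0,"ry": 0,"rz": 0,"gripper": 0.004},
  {"dx": -0.0016,"dy": -0.0003,"dz": -0.024,"rx": 0,"ry": 0,"rz": 0,"gripper": 0.004},
  {"dx": -0.0016,"dy": -0.0003,"dz": -0.027,"rx": 0,"ry": 0,"rz": 0,"gripper": 0.004},
  {"dx": -0.0016,"dy": -0.0003,"dz": -0.03,"rx": 0,"ry": 0,"rz": 0,"gripper": 0.004},
])

```text
time_s: 21.75
eef_pos: [0.5167, -0.2993, 0.2147]
ee_rot: [179.9, -17.0, 12.4]
wrist_force: [1.3, 0.0, -2.3]
width: 0.0108
```

Call:
play_rows([
  {"dx": 0.0003,"dy": 0,"dz": -0.003,"rx": 0,"ry": 0,"rz": 0,"gripper": 0.004},
  {"dx": 0.0005,"dy": 0,"dz": -0.006,"rx": 0,"ry": 0,"rz": 0,"gripper": 0.004},
  {"dx": 0.0008,"dy": 0,"dz": -0.009,"rx": 0,"ry": 0,"rz": 0,"gripper": 0.004},
  {"dx": 0.001,"dy": 0,"dz": -0.011,"rx": 0,"ry": 0,"rz": 0,"gripper": 0.004},
  {"dx": 0.001,"dy": 0,"dz": -0.012,"rx": 0,"ry": 0,"rz": 0,"gripper": 0.004},
  {"dx": 0.001,"dy": 0,"dz": -0.012,"rx": 0,"ry": 0,"rz": 0,"gripper": 0.004},
  {"dx": 0.001,"dy": 0,"dz": -0.012,"rx": 0,"ry": 0,"rz": 0,"gripper": 0.004},
])

```text
time_s: 22.45
eef_pos: [0.5174, -0.2992, 0.2028]
ee_rot: [180.0, -17.0, 12.4]
wrist_force: [1.0, -0.2, -0.0]
width: 0.011
```

```bash
python3 look.py 18
```

```text
22.45 [ 0.5174 -0.2992  0.2028] [179.9713 -16.9959  12.4055] 0.011018816010226454 [ 0.9506 -0.248  -0.0013] [-0.1033  0.2866 -0.0442]
slv 1197 [ 0.51   -0.291   0.2216] -0.0006308372132137351
red [ 0.4772 -0.268   0.2373]
```

View pics/w18.png

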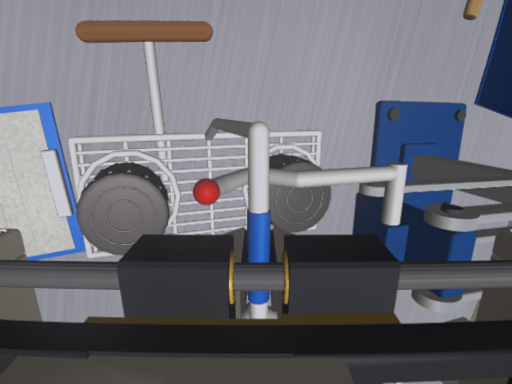

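View pics/s18.png

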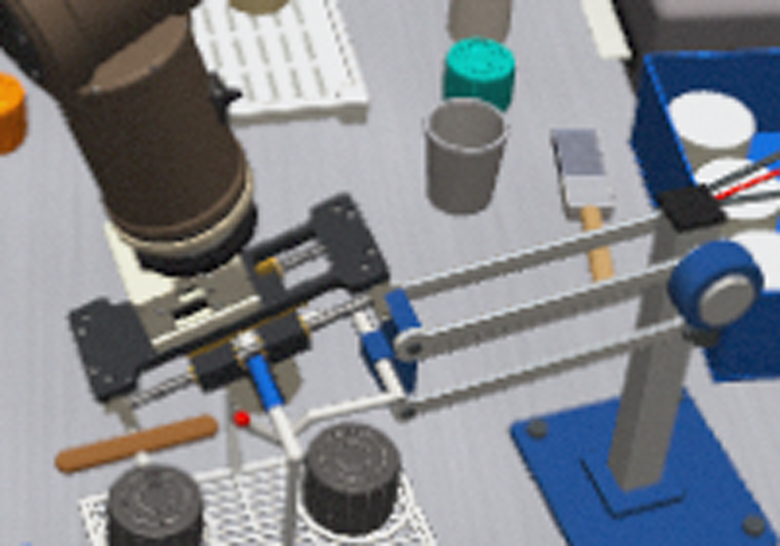

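Call:
play_rows([
  {"dx": 0,"dy": 0,"dz": -0.002,"rx": 0,"ry": 0,"rz": 0,"gripper": 0.004},
  {"dx": 0.0002,"dy": 0,"dz": -0.004,"rx": 0,"ry": 0,"rz": 0,"gripper": 0.004},
  {"dx": 0.0004,"dy": 0,"dz": -0.006,"rx": 0,"ry": 0,"rz": 0,"gripper": 0.004},
  {"dx": 0.0006,"dy": 0,"dz": -0.007,"rx": 0,"ry": 0,"rz": 0,"gripper": 0.004},
  {"dx": 0.0006,"dy": 0,"dz": -0.007,"rx": 0,"ry": 0,"rz": 0,"gripper": 0.004},
  {"dx": 0.0006,"dy": 0,"dz": -0.007,"rx": 0,"ry": 0,"rz": 0,"gripper": 0.004},
])

```text
time_s: 23.15
eef_pos: [0.5181, -0.2992, 0.1958]
ee_rot: [180.0, -17.0, 12.4]
wrist_force: [1.1, 1.6, -0.6]
width: 0.0107
```

Call:
play_rows([
  {"dx": 0,"dy": 0,"dz": 0,"rx": 0,"ry": 0,"rz": 0,"gripper": 0.004},
  {"dx": 0,"dy": 0,"dz": 0,"rx": 0,"ry": 0,"rz": 0,"gripper": 0.004},
])

```text
time_s: 23.35
eef_pos: [0.518, -0.2992, 0.1958]
ee_rot: [180.0, -17.0, 12.4]
wrist_force: [1.9, 0.5, 0.4]
width: 0.0108
```

Call:
play_rows([
  {"dx": 0,"dy": 0,"dz": 0,"rx": 0,"ry": 0,"rz": 0,"gripper": 0.004},
  {"dx": 0,"dy": 0,"dz": 0,"rx": 0,"ry": 0,"rz": 0,"gripper": 0.004},
])

```text
time_s: 23.55
eef_pos: [0.518, -0.2992, 0.1958]
ee_rot: [180.0, -17.0, 12.4]
wrist_force: [0.9, 1.2, 0.1]
width: 0.0111
```

Call:
play_rows([
  {"dx": 0,"dy": 0,"dz": 0,"rx": 0,"ry": 0,"rz": 0,"gripper": 0.004},
  {"dx": 0,"dy": 0,"dz": 0,"rx": 0,"ry": 0,"rz": 0,"gripper": 0.004},
])

```text
time_s: 23.75
eef_pos: [0.518, -0.2992, 0.1958]
ee_rot: [180.0, -17.0, 12.4]
wrist_force: [1.9, 1.5, -0.1]
width: 0.0112
```

Call:
play_rows([
  {"dx": 0,"dy": 0,"dz": 0,"rx": 0,"ry": 0,"rz": 0,"gripper": 0.004},
  {"dx": 0,"dy": 0,"dz": 0,"rx": 0,"ry": 0,"rz": 0,"gripper": 0.004},
])

```text
time_s: 23.95
eef_pos: [0.518, -0.2992, 0.1957]
ee_rot: [180.0, -17.0, 12.4]
wrist_force: [2.0, 2.5, -0.1]
width: 0.0111
```

```bash
python3 look.py 19
python3 - <<'E'
from h import *
import pickle
np.set_printoptions(precision=4,suppress=True)
c,s=pickle.load(open('19.pkl','rb'))
cv2.imwrite('pics/w19c.png',cv2.resize(c['img'][110:270,60:340,::-1],None,fx=2.8,fy=2.8,interpolation=cv2.INTER_CUBIC))
th=np.radians(12.4);X=np.array([np.cos(th),np.sin(th),0]);Y=np.array([-X[1],X[0],0])
p=unproj(c,[(73,142),(321,133),(122,215),(300,195)])-manip.observe()['eef_pos'];print(np.c_[p@X,p@Y,p[:,2]])
E
```

```text
23.95 [ 0.518  -0.2992  0.1957] [179.9696 -16.9911  12.4092] 0.011071219898688324 [ 2.0276  2.4534 -0.0513] [ 0.2641 -0.074   0.0139]
slv 1194 [ 0.5106 -0.291   0.2146] -5.2931925813183805e-05
red [ 0.4786 -0.2679  0.2301]
[[-0.1165  0.049  -0.1222]
 [ 0.1036  0.05   -0.128 ]
 [-0.0797  0.0007 -0.0734]
 [ 0.06    0.0027 -0.0785]]
```

View pics/w19c.png

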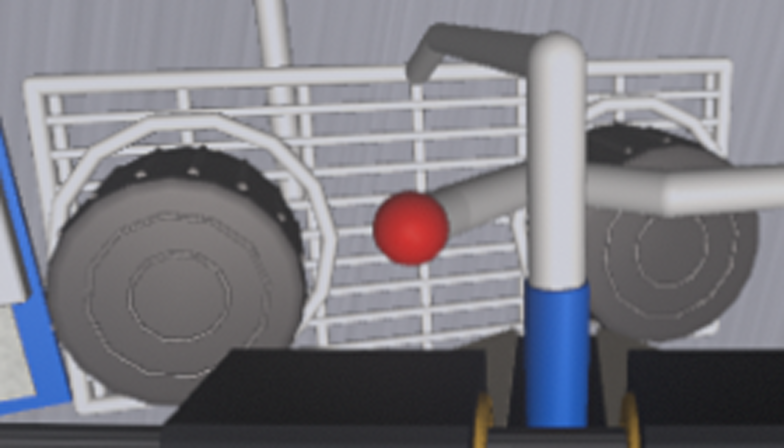

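Call:
play_rows([
  {"dx": 0.0002,"dy": 0.0001,"dz": 0,"rx": 0.06,"ry": -0.3,"rz": 0,"gripper": 0.004},
  {"dx": 0.0004,"dy": 0.0003,"dz": 0,"rx": 0.13,"ry": -0.6,"rz": 0,"gripper": 0.004},
  {"dx": 0.0006,"dy": 0.0005,"dz": 0,"rx": 0.2,"ry": -0.9,"rz": 0,"gripper": 0.004},
  {"dx": 0.0008,"dy": 0.0006,"dz": 0,"rx": 0.26,"ry": -1.2,"rz": 0,"gripper": 0.004},
  {"dx": 0.0008,"dy": 0.0006,"dz": 0,"rx": 0.26,"ry": -1.2,"rz": 0,"gripper": 0.004},
])

```text
time_s: 24.55
eef_pos: [0.5184, -0.299, 0.1957]
ee_rot: [180.0, -18.2, 12.4]
wrist_force: [0.2, 0.2, -0.5]
width: 0.0106
```

Call:
play_rows([
  {"dx": 0,"dy": 0,"dz": 0,"rx": 0,"ry": 0,"rz": 0,"gripper": 0.004},
  {"dx": 0,"dy": 0,"dz": 0,"rx": 0,"ry": 0,"rz": 0,"gripper": 0.004},
])

```text
time_s: 24.75
eef_pos: [0.5184, -0.299, 0.1957]
ee_rot: [180.0, -18.2, 12.4]
wrist_force: [-1.7, -0.4, -0.1]
width: 0.011
```

Call:
play_rows([
  {"dx": 0,"dy": 0,"dz": 0,"rx": 0,"ry": 0,"rz": 0,"gripper": 0.004},
  {"dx": 0,"dy": 0,"dz": 0,"rx": 0,"ry": 0,"rz": 0,"gripper": 0.004},
])

```text
time_s: 24.95
eef_pos: [0.5185, -0.299, 0.1956]
ee_rot: [180.0, -18.2, 12.4]
wrist_force: [-1.8, -1.3, -0.2]
width: 0.011
```

```bash
python3 look.py 20
```

```text
24.95 [ 0.5185 -0.299   0.1956] [179.954  -18.1916  12.385 ] 0.010995512928409208 [-1.7948 -1.3048 -0.208 ] [-0.3987  0.8584 -0.1369]
slv 1189 [ 0.5106 -0.2909  0.2143] -4.501920427651487e-06
red [ 0.4783 -0.2683  0.2299]
```

View pics/s20.png

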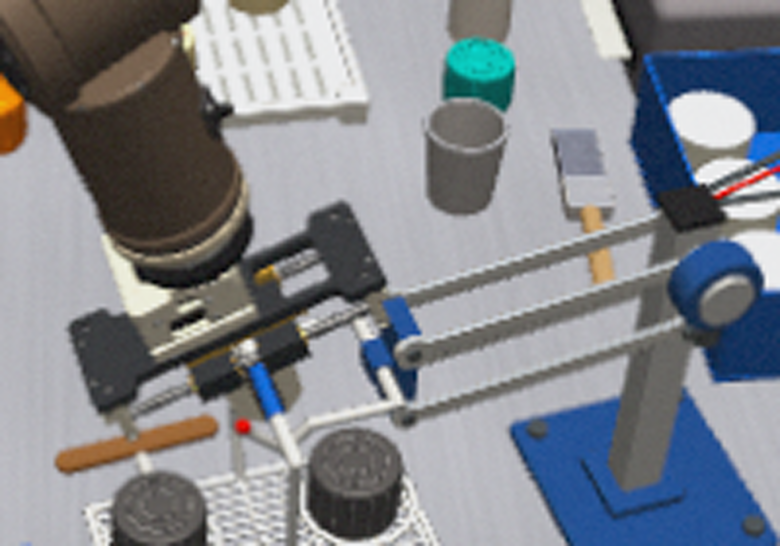

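Call:
play_rows([
  {"dx": -0.0003,"dy": -0.0003,"dz": 0,"rx": 0,"ry": 0,"rz": 0,"gripper": 0.004},
  {"dx": -0.0003,"dy": -0.0003,"dz": 0,"rx": 0,"ry": 0,"rz": 0,"gripper": 0.004},
  {"dx": -0.0003,"dy": -0.0003,"dz": 0,"rx": 0,"ry": 0,"rz": 0,"gripper": 0.008},
  {"dx": -0.0003,"dy": -0.0003,"dz": 0,"rx": 0,"ry": 0,"rz": 0,"gripper": 0.012},
  {"dx": -0.0003,"dy": -0.0003,"dz": 0,"rx": 0,"ry": 0,"rz": 0,"gripper": 0.014},
  {"dx": -0.0003,"dy": -0.0003,"dz": 0,"rx": 0,"ry": 0,"rz": 0,"gripper": 0.016},
  {"dx": -0.0003,"dy": -0.0003,"dz": 0,"rx": 0,"ry": 0,"rz": 0,"gripper": 0.02},
  {"dx": -0.0003,"dy": -0.0003,"dz": 0,"rx": 0,"ry": 0,"rz": 0,"gripper": 0.028},
  {"dx": -0.0003,"dy": -0.0003,"dz": 0,"rx": 0,"ry": 0,"rz": 0,"gripper": 0.036},
  {"dx": -0.0003,"dy": -0.0003,"dz": 0,"rx": 0,"ry": 0,"rz": 0,"gripper": 0.042},
], squeeze=10)

```text
time_s: 26.05
eef_pos: [0.5185, -0.299, 0.1958]
ee_rot: [180.0, -18.2, 12.4]
wrist_force: [0.3, 0.7, 0.1]
width: 0.0392
```

```bash
python3 look.py 21
```

```text
26.05 [ 0.5185 -0.299   0.1958] [179.9597 -18.221   12.4031] 0.0392399602811298 [0.2663 0.7355 0.107 ] [-0.1683  0.352   0.0083]
slv 1207 [ 0.5106 -0.2909  0.2146] -3.802139630510752e-05
red [ 0.4779 -0.2679  0.2304]
```

View pics/w21.png

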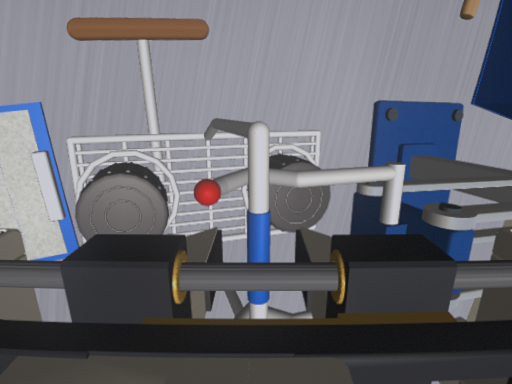

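Released with no bar movement. Back out along the tool axis.

Call:
play_rows([
  {"dx": -0.0015,"dy": -0.0003,"dz": 0.005,"rx": 0,"ry": 0,"rz": 0,"gripper": 0.042},
  {"dx": -0.0046,"dy": -0.001,"dz": 0.0143,"rx": 0,"ry": 0,"rz": 0,"gripper": 0.042},
  {"dx": -0.0091,"dy": -0.002,"dz": 0.0285,"rx": 0,"ry": 0,"rz": 0,"gripper": 0.042},
  {"dx": -0.0152,"dy": -0.0034,"dz": 0.0475,"rx": 0,"ry": 0,"rz": 0,"gripper": 0.042},
  {"dx": -0.0213,"dy": -0.0047,"dz": 0.0665,"rx": 0,"ry": 0,"rz": 0,"gripper": 0.042},
  {"dx": -0.0305,"dy": -0.0067,"dz": 0.095,"rx": 0,"ry": 0,"rz": 0,"gripper": 0.042},
  {"dx": -0.0457,"dy": -0.01,"dz": 0.1425,"rx": 0,"ry": 0,"rz": 0,"gripper": 0.042},
  {"dx": -0.07,"dy": -0.01,"dz": 0.18,"rx": 0,"ry": 0,"rz": 0,"gripper": 0.042},
  {"dx": -0.1,"dy": 0,"dz": 0.18,"rx": 0,"ry": 0,"rz": 0,"gripper": 0.042},
  {"dx": -0.12,"dy": 0.03,"dz": 0.18,"rx": 0,"ry": 0,"rz": 0,"gripper": 0.042},
])

```text
time_s: 27.15
eef_pos: [0.3962, -0.2723, 0.3781]
ee_rot: [179.8, -18.4, 12.1]
wrist_force: [0.8, 0.0, -0.8]
width: 0.0421
```

Call:
play_rows([
  {"dx": 0,"dy": 0.04,"dz": 0,"rx": 0,"ry": 0,"rz": 0,"gripper": 0.042},
  {"dx": 0,"dy": 0.08,"dz": 0,"rx": 0,"ry": 0,"rz": 0,"gripper": 0.042},
  {"dx": 0,"dy": 0.12,"dz": 0,"rx": 0,"ry": 0,"rz": 0,"gripper": 0.042},
  {"dx": 0,"dy": 0.16,"dz": 0,"rx": 0,"ry": 0,"rz": 0,"gripper": 0.042},
  {"dx": 0,"dy": 0.18,"dz": 0,"rx": 0,"ry": 0,"rz": 0,"gripper": 0.042},
  {"dx": 0,"dy": 0.18,"dz": 0,"rx": 0,"ry": 0,"rz": 0,"gripper": 0.042},
  {"dx": 0,"dy": 0.18,"dz": 0,"rx": 0,"ry": 0,"rz": 0,"gripper": 0.042},
])

```text
time_s: 27.85
eef_pos: [0.3982, -0.0899, 0.3767]
ee_rot: [179.9, -18.3, 12.4]
wrist_force: [0.7, -0.2, 0.1]
width: 0.0422
```

```bash
python3 look.py 22
python3 - <<'E'
from h import *
t=cap('top','t22');s=cap('side','s22b')
cv2.imwrite('pics/t22c.png',cv2.resize(t['img'][100:300,270:470,::-1],None,fx=3,fy=3,interpolation=cv2.INTER_CUBIC))
for nm,cc in(('side',s),('top',t)):
    q=cc['img'].astype(int);m=(q[...,0]>140)&(q[...,1]<60)&(q[...,2]<60);n,l=cv2.connectedComponents(m.astype(np.uint8));cl=cloud(cc)
    for i in range(1,n): print(nm,np.argwhere(l==i).mean(0)[::-1],np.median(cl[l==i],0))
E
```

```text
27.85 [ 0.3982 -0.0899  0.3767] [179.9112 -18.3043  12.392 ] 0.04224479754016068 [ 0.6628 -0.1931  0.1287] [-0.2062  0.4094 -0.0076]
slv 0  
red [ 0.8064 -0.2106  0.2669]
side [388.28571429 213.21428571] [ 0.87223744 -0.18522754  0.27534442]
side [380. 217.] [ 0.84471383 -0.19629653  0.27276614]
side [375.5 219. ] [ 0.83123988 -0.20084406  0.27114303]
side [242.8 255.6] [ 0.47881897 -0.26712248  0.2289165 ]
side [251.66666667 278.88888889] [ 0.49489502 -0.34619776  0.23078223]
side [490.69230769 341.11538462] [ 1.01266171 -0.58471719  0.23051573]
top [354.  44.] [ 0.86918865 -0.18632275  0.27703209]
top [424.83333333 215.83333333] [ 0.49420995 -0.34312224  0.22926099]
top [388.6 222.8] [ 0.47715917 -0.26525276  0.23092014]
```

View pics/s22.png

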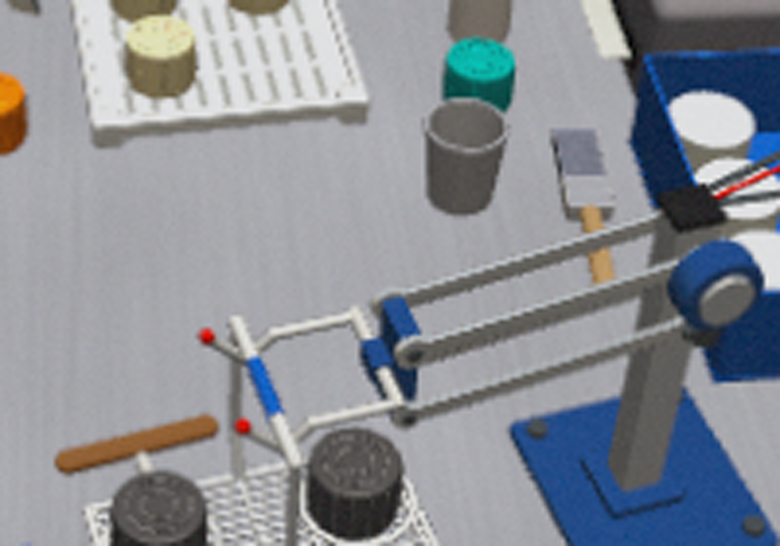

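View pics/t22c.png

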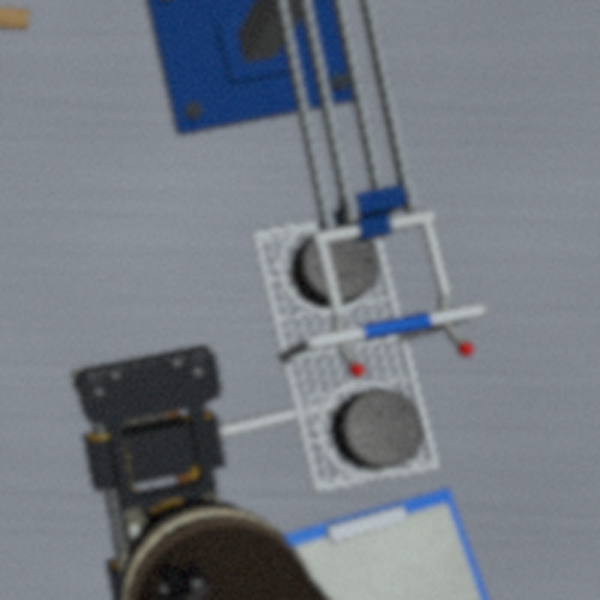

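View pics/s22b.png

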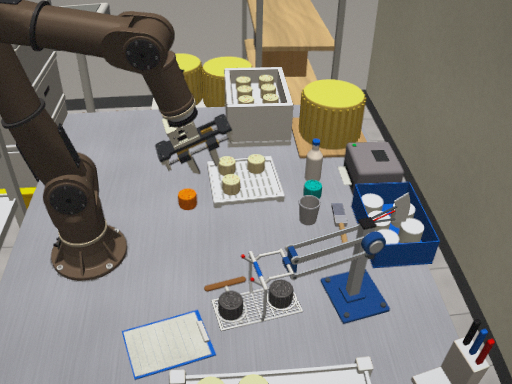

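Call:
play_rows([
  {"dx": 0,"dy": 0,"dz": 0,"rx": 0,"ry": 0,"rz": 0,"gripper": 0.042},
  {"dx": 0,"dy": 0,"dz": 0,"rx": 0,"ry": 0,"rz": 0,"gripper": 0.042},
  {"dx": 0,"dy": 0,"dz": 0,"rx": 0,"ry": 0,"rz": 0,"gripper": 0.042},
  {"dx": 0,"dy": 0,"dz": 0,"rx": 0,"ry": 0,"rz": 0,"gripper": 0.042},
  {"dx": 0,"dy": 0,"dz": 0,"rx": 0,"ry": 0,"rz": 0,"gripper": 0.042},
  {"dx": 0,"dy": 0,"dz": 0,"rx": 0,"ry": 0,"rz": 0,"gripper": 0.042},
])

```text
time_s: 28.65
eef_pos: [0.3985, -0.089, 0.3757]
ee_rot: [180.0, -18.2, 12.4]
wrist_force: [-0.3, -0.0, 0.2]
width: 0.0419
```

Run:
```python
from h import *
np.set_printoptions(precision=4,suppress=True)
C=lambda l:(np.array(l,float)+.5)/3-.5+[270,100]
pu=None
for k in range(3):
    t=cap('top');cl=cloud(t);p=[]
    for u,v in C([(352,270),(378,428)]):
        u,v=int(round(u)),int(round(v));p.append(np.median(cl[v-3:v+4,u-3:u+4].reshape(-1,3),0))
    p=np.array(p);d=p[0]-p[1];print(p.ravel(),np.degrees(np.arctan2(d[2],np.hypot(*d[:2]))))
    if pu is not None: print('diff',np.abs(t['img'][160:280,350:440].astype(int)-pu).mean())
    pu=t['img'][160:280,350:440].astype(int)
s=cap('side')
cv2.imwrite('pics/s23.png',cv2.resize(s['img'][235:335,200:320,::-1],None,fx=6,fy=6,interpolation=cv2.INTER_CUBIC))
```

```text
[ 0.5692 -0.2944  0.1184  0.4425 -0.312   0.1208] -1.0882713595403632
[ 0.5693 -0.2945  0.1194  0.4426 -0.3122  0.1201] -0.32899209835375093
diff 1.7103703703703703
[ 0.5691 -0.2941  0.1192  0.4425 -0.3119  0.1201] -0.40108917573545105
diff 1.684074074074074
```

View pics/s23.png

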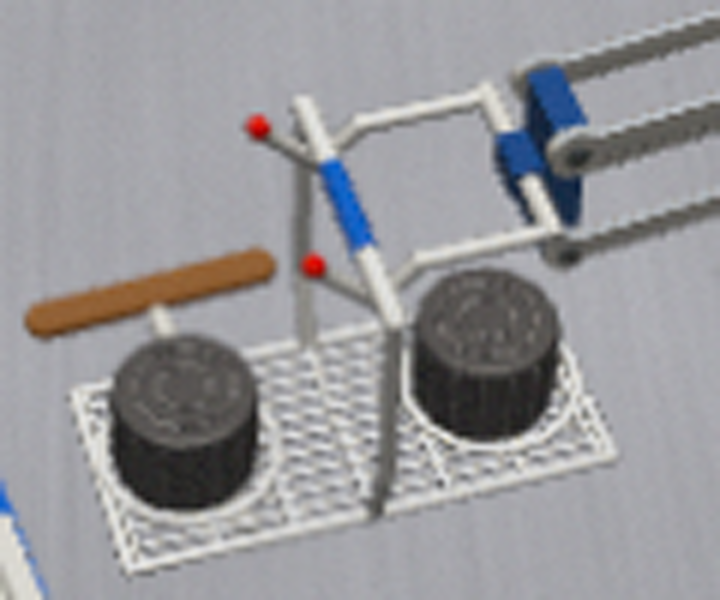

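Level to about 0.5°, still, both cheeses upright inside their rings, bar in both hooks.

```bash
python3 -c "
from bench import manip
print(manip.job_done())"
```

```text
the job is handed in; nothing more can be done
None
```

The dark ash-coated cheese is in the empty ring and the carrier hangs by its bar in both hooks of the balance. The job is handed in, at about 29 s of the 70 s allowed. I held the grip while the arm sank about 50 mm (roughly 0.25 rad) and let go once the vertical wrist force read about 0.

- **Final checks:** Both cheeses are upright in their rings. The carrier is level to within about 1° (three depth readings of 0.3 to 1.1°, close to the noise) and shows no movement between pictures. In the last full side and top pictures the pale cheeses, trier and cup appear not to have moved, and the gripper is clear of everything.
- **One fault on the way:** My first approach to the fork was too high, and the carrier lightly touched the fork. I did not see exactly where; it was most likely the cheese already in the ring. The side force read about 2 N. The carrier tilted about 2.5° in the grip, and that cheese may have shifted about 3 mm within its ring. I backed off, straightened the carrier and came in 20 mm lower, with no contact.

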